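# Check that two terminal screws hold their torque

### The job

Check that the two tight terminal screws under the clear guard hold: first take the dropper bottle out of the way of the torque levers and stand it upright in the middle of the round steel tray. Then swing the left screw's torque lever clockwise as seen from above until its pointer stands between the two black marks of its scale, hold it there steadily for two seconds and let the lever go back to rest; after that do the same with the right screw's lever. Neither screw itself may turn (the pointers stay where they are), the bottle must not fall over, and the small metal parts lying about stay where they are.

Things in the scene. Friction and masses are not known exactly. Their poses are not given: they have to be found in the camera images.
- terminal_strip: Fixed terminal strip, 330 mm wide in y. Origin on the desk midway between the vertical screw axes at (0, +85) mm (left) and (0, -85) mm (right); x points from the open front to the back, y left, z up. Levers point to about -x. Black base 10 mm high at x -20 to 65 mm; grey housing 118 mm high at x 30 to 65 mm. Yaw varies up to 0.25 rad.
- guard_edge (a point): Middle of the guard's front edge: an aluminium bar over the whole width, 101 to 91 mm in front of the screw axes (-x), z 118 to 142 mm (this point at its lower front corner). Behind it a clear plate, z 118 to 124 mm, runs back to the housing. A vertical gripper at grips or bottle meets the bar: lean it about 30 degrees, fingertips forward, body back toward the robot.
- lever_left (a joint): Deflection of the left torque lever relative to its screw, rad: 0 at rest, + clockwise from above (grip moves to +y of the strip). A spring of 1.6 N m/rad about the screw's axis, so it shows the torque; the scale's black marks stand at 0.27 and 0.41. The screw breaks loose and turns at 0.83 N m (0.52), either way. Let go, the lever returns to 0.
- lever_right (a joint): Deflection of the right torque lever relative to its screw, rad: 0 at rest, + clockwise from above (grip moves to +y of the strip). A spring of 1.6 N m/rad about the screw's axis, so it shows the torque; the scale's black marks stand at 0.27 and 0.41. The screw breaks loose and turns at 0.83 N m (0.52), either way. Let go, the lever returns to 0.
- grip_left (a point): Middle of the left lever's grip: upright black cylinder, 14 mm diameter, z 33 to 58 mm, 115 mm from the screw's axis (this point at z 46 mm), on the end of a steel bar 9 mm wide, z 22 to 29 mm, that ends 6 mm beyond the grip's axis. Moves with the lever. Screw and lever start turned up to 0.08 rad either way. About 5 N on the grip brings the pointer between the marks.
- grip_right (a point): The same point of the right torque lever.
- pointer_left (a point): Near the tip of the left screw's pointer, a thin dark steel strip fixed to the screw's head; 86 mm from the axis, z 37.5 mm, above the lever's aluminium scale (68 to 90 mm from the axis). At rest it lies over the lever's bar. It moves only if the screw turns, which it must not (8 mm here is too much).
- pointer_right (a point): The same point of the right screw's pointer.
- dropper: Amber dropper bottle, loose, 50 to 100 g, upright: body 33 mm diameter to z 55, cap 24 mm diameter z 62 to 77, bulb 12 mm to z 102 mm. Origin: centre of underside, z up. Stands about 50 mm to the left of either lever's bar, in its swing, its bulb 5 to 10 mm in front of the guard's edge bar: draw it out toward the robot before lifting.
- parts_tray: Round steel dish, loose, 117 mm across, 22 mm high, its flat floor about 80 mm across and 2 mm above the desk. Origin at the centre of its underside. Stands to the right or the left in front of the strip; on the other side stands a mug 101 mm high.
- bnc_tee_1: Small metal T adapter, 30 x 45 x 14 mm, lying loose on the desk in the swing of the other lever, which passes above it. Leave it. Origin at the centre of its underside.
- kf_stub_1: Short flanged steel tube, 40 mm diameter, 35 mm high, standing loose to the right of the right lever. Leave it. Origin at the centre of its underside.
- kf_clamp_2: Flat aluminium ring clamp, 69 x 79 x 16 mm, lying loose in front of the levers. Leave it. Origin at the centre of its underside.
Not all that is in view belongs to the job. Of the things that look like the dropper, take the one that is farthest to the robot's left at the start.

How it is judged:
On the way, in this order (a step that is already met when the one before it is completed fails the run):
1. the dropper bottle stands upright in the tray, let go (horizontal distance between dropper and parts_tray below 0.035 m and height (world z) of dropper below 0.012 m and angle between dropper's own z axis and vertical below 0.12 rad and linear speed of dropper below 0.03 m/s and contact force between the fingers and dropper below 0.05 N), for 0.2 s.
2. the left lever is held with its pointer between the marks for a second (value of joint lever_left between 0.25 and 0.43 rad), for 1 s.
3. the left lever is back at rest (value of joint lever_left between -0.06 and 0.06 rad), for 0.2 s.
4. the right lever is held with its pointer between the marks for a second (value of joint lever_right between 0.25 and 0.43 rad), for 1 s.
At the end, for the whole second after the job is handed in: The bottle stands upright (within 0.12 rad) on the tray's floor within 35 mm of the tray's centre, at rest; both levers are back within 0.06 rad of rest; neither pointer has moved 8 mm; T adapter, flanged tube and ring clamp are within 30 mm of where they lay (all of step 3 and horizontal distance between dropper and parts_tray below 0.035 m and height (world z) of dropper below 0.012 m and angle between dropper's own z axis and vertical below 0.12 rad and linear speed of dropper below 0.03 m/s and value of joint lever_right between -0.06 and 0.06 rad and distance of each of pointer_left, pointer_right from where it was at the start of the episode below 0.008 m and distance of each of bnc_tee_1, kf_stub_1, kf_clamp_2 from where it was at the start of the episode below 0.03 m); the robot touches nothing.
It fails at once if a screw turns (its pointer moves 8 mm) (distance of any of pointer_left, pointer_right from where it was at the start of the episode above 0.008 m).
It fails at once if the bottle falls over (angle between dropper's own z axis and vertical above 0.8 rad).
It fails at once if one of the small metal parts is pushed away by 30 mm (distance of any of bnc_tee_1, kf_stub_1, kf_clamp_2 from where it was at the start of the episode above 0.03 m).
It also fails if it takes over 69 s, if anything falls off the work surface, if the arm or the gripper's body presses on something with over 40 N, if the wrist force passes 120 N, or if a joint passes its speed limit or range.

### The arm

A 6-joint arm with a two-finger parallel gripper is mounted at the origin on a cart in front of the work surface, level with it; the furniture and walls round the work are solid. World frame = base frame: x ahead of the robot, y to its left, z up, the work surface at z = 0. Lengths are in m, angles in rad, forces in N, time in s.
With the tool pointing down it reaches from about 0.35 to 0.975 m from the base axis. Payload 7.1 kg.
Tool frame: the origin (TCP) lies midway between the tips of the shut fingers; the grasp point (between the pads) lies 19 mm behind it (ctrl.pinch_z is the distance from the TCP to the grasp point, in m); z points along the fingers, y is the line along which they close (so a half turn about z gives the same grasp; the last joint's range is limited). The gripper opens to 88 mm and grips with 3 to 60 N. Pads are 20 mm wide; open, the fingers measure 115 mm over their backs; the gripper's body (75 mm by 178 mm) begins 61 mm behind the grasp point.
Start: joints at [-1.319, 0.423, 1.63, -0, 1.089, -0.019], TCP at [0.167, -0.602, 0.223] pointing down, gripper open.
Joint ranges: [-3, 3], [-0.9, 2.11], [0.09, 2.58], [-1.31, 4.45], [0.11, 2.69], [-2.54, 2.54]. Speed limits (rad/s): [2.39, 2.39, 3.01, 3.14, 3.14, 3.14].

### API

Orientations are given as a unit quaternion [x, y, z, w].
In Python, from workcell import ctrl gives the robot as it stands. The module is installed in compiled form; this text tells all that it offers.
- The arm moves only by the tool jog_arm, never from a script. Its argument "plan" is a list that holds one entry, the list of rows, each a list of 6 numbers: the shift along the tool's x, y, z normalised to -1 to 1, where 1 is 0.03 m, then the turn, a rotation vector about the tool's x, y, z normalised to -1 to 1, where 1 is 0.08 rad. A call has 1 to 8 rows; each row shifts and turns the commanded pose from where the row before left it, along the tool's axes as they then stand; what a row does not reach is not made up. A row lasts 1/12 s, in which the tool goes at most 41.7 mm and 7.16 degrees, less where a joint would pass 70% of its speed; a pose out of reach is approached as far as the arm can. A call with a number of a shift or a turn outside -1 to 1 is refused whole. A call with a gripper value outside its range is refused whole. "fingers" is the opening, from 0 (shut) to 1 (fully open), set as the call begins (left out, the last holds). The fingers move at their own pace and stop on an object; "force" is the grip in N (left out, the last holds). Time passes only in rows, so rows that do not move let the fingers close. It gives the time, the measured TCP pose, the force, the opening and the grip force at its end, in the units of the state.
- ctrl.observe(): the state, without advancing time (a new reading comes with each control period).
- ctrl.grab_frame(name): name is "side" or "top" or "wrist"; returns a dict with "pixels" (420x560x3 uint8, red, green, blue), "intrinsics" (3x3 intrinsics, pixels), "eye" and "orientation" of the camera in the world; the wrist camera has in their place "mount" (4x4, takes a point from camera to tool coordinates, whose origin is the TCP and whose axes are the flange's). Camera axes: x right, y up, looking along -z (the intrinsics and any distortion apply to the point x, -y, -z); pixel columns grow to the right and rows downward; lengths in m; the calibration is good to about 2 mm. A picture is of the moment at which its call begins: read the wrist's pose just before it. There is no depth.
- ctrl.job_done(): hands the job in; it is judged then, once.
Trained networks look in the newest picture that a camera, given by its name, has taken for a name from the list of things; names that differ only in an ending like _2 or _b are one class to them, and where a whole thing is asked for, a point or a joint stands for the part that bears it (a point fixed in the world has none). Each returns a list of dicts, best first, with "confidence" (0 to 1); they miss things now and then, are a little off and sometimes report something else, mostly with a low value. They report only what shows in the picture. A call takes as long as a camera call. They do not tell look-alikes from the thing itself.
- ctrl.cut_out(target, camera): "mask" (420x560 bool, what is visible of it).
- ctrl.landmark_of(target, camera): "point" ([x, y, z] in m, in world coordinates, good to about 4 mm: a listed point, or the origin of a listed thing).
The state is a dict: "clock": time; "qpos": joint angles; "dq": joint speeds; "joint_efforts": joint torques, N m; "ee_pos": TCP position; "ee_rot": TCP orientation; "ft_force": force on the tool from outside, world axes, zero at the start; "ft_torque": the same for the moment, N m; "gripper_width": finger opening in m; "grip_force": force on a finger pad.
Only numpy, scipy, OpenCV 4.12 (cv2) and the standard library are available. Lean on these libraries where they do the work, as an engineer would, in place of code of your own. Each camera call takes 0.05 s, during which the arm holds its last target. There are 200 camera calls.

## Working session

There is one attempt and no reset: what is moved stays moved. The work goes in short steps, Python scripts to look and compute and a tool call to move; the robot and the scene stay as the last step left them, time stands still between calls to the robot, and variables do not carry over. Pictures are saved under pics/ and viewed, at most 10 in all, crops included, and the job is handed in when it is done.

Besides the shell and the picture viewer there is one more tool, called after "Request:" in YAML: its name, and indented under it one key for each argument. jog_arm: Moves the arm, as the interface text tells. Scaled input: -1 to 1 covers 0.03 m each way for a shift and 0.08 rad each way for a turn. Its arguments: {"type":"object","properties":{"plan":{"type":"array","items":{"type":"array","items":{"type":"array","items":{"type":"number","minimum":-1,"maximum":1}}}},"fingers":{"type":"number"},"force":{"type":"number"}},"required":["plan"]}

```bash
mkdir -p pics; cat > h.py <<'E'
import numpy as np, cv2
from workcell import ctrl
from scipy.spatial.transform import Rotation as R
np.set_printoptions(precision=4,suppress=True)
def save(cam,fn):
    f=ctrl.grab_frame(cam); cv2.imwrite('pics/'+fn,cv2.cvtColor(np.asarray(f['pixels']),cv2.COLOR_RGB2BGR)); return f
def lm(t,cam):
    for d in ctrl.landmark_of(t,cam): print(cam,t,round(d['confidence'],2),np.array(d['point']))
E
python3 - <<'E'
from h import *
for c in ['top','side']:
    f=save(c,c+'0.png'); print(c,f['eye'],f['orientation'])
    for t in ['guard_edge','grip_left','grip_right','pointer_left','pointer_right','dropper','parts_tray','bnc_tee_1','kf_stub_1','kf_clamp_2','terminal_strip']: lm(t,c)
print(ctrl.observe()['clock'],ctrl.pinch_z)
a=cv2.imread('pics/top0.png')
E
```

```text
top [0.3902 0.0027 1.4874] [-0.0572  0.0507  0.7122 -0.6978]
top guard_edge 0.63 [0.631  0.0944 0.0376]
top guard_edge 0.57 [0.6063 0.015  0.1143]
top grip_right 0.45 [ 0.589  -0.0766  0.0456]
top pointer_left 0.53 [0.6294 0.0928 0.0362]
top pointer_right 0.6 [ 0.617  -0.0802  0.0376]
top dropper 0.66 [ 0.5886 -0.0211  0.0056]
top dropper 0.61 [ 0.6474 -0.211   0.0039]
top dropper 0.54 [ 0.4625 -0.135  -0.0006]
top parts_tray 0.78 [ 0.5174 -0.3185  0.0017]
top bnc_tee_1 0.56 [ 0.5877 -0.0236  0.0039]
top bnc_tee_1 0.52 [ 0.6025  0.1537 -0.    ]
top kf_stub_1 0.52 [0.6066 0.0134 0.112 ]
top kf_stub_1 0.45 [ 0.5664 -0.1578 -0.0017]
top kf_clamp_2 0.56 [ 0.51    0.0665 -0.0028]
top terminal_strip 0.9 [0.7035 0.0044 0.004 ]
side [0.0698 0.8209 0.5574] [-0.161   0.5159  0.8092 -0.2304]
side guard_edge 0.48 [0.6023 0.0943 0.0435]
side grip_left 0.56 [0.6012 0.0956 0.0444]
side grip_right 0.45 [ 0.585  -0.0812  0.0428]
side pointer_left 0.85 [0.6253 0.0915 0.0376]
side pointer_right 0.72 [ 0.6121 -0.0819  0.0363]
side dropper 0.63 [ 0.4616 -0.1383  0.0043]
side dropper 0.63 [ 0.6418 -0.211   0.0025]
side dropper 0.57 [ 0.5943 -0.023  -0.0013]
side parts_tray 0.65 [ 0.5176 -0.3131  0.0012]
side bnc_tee_1 0.61 [ 0.6031  0.1503 -0.0005]
side kf_stub_1 0.45 [ 0.5636 -0.1541 -0.0035]
side kf_clamp_2 0.97 [0.5123 0.065  0.0005]
side terminal_strip 0.63 [ 0.7093  0.004  -0.0014]
side terminal_strip 0.43 [0.5113 0.063  0.0022]
side terminal_strip 0.22 [ 0.5172 -0.3136  0.0004]
1.2 0.0187
```

View pics/top0.png

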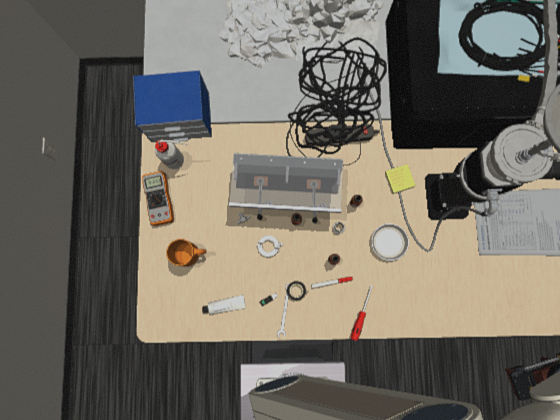

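View pics/side0.png

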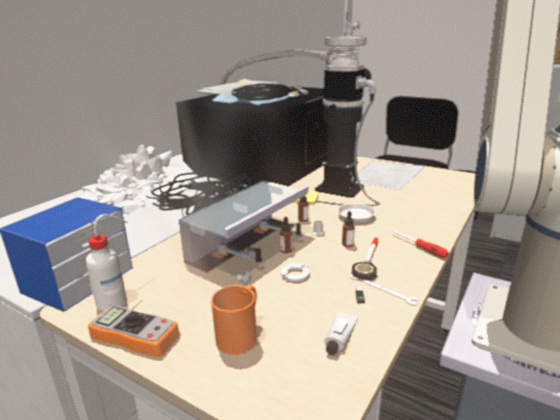

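The top view shows three bottles, at px (297,219), (356,200) and (335,259), the tray at (388,242) and the strip across the middle. The leftmost bottle, at about (0.591, -0.022), is the one to take. It stands left of the right lever. The side view agrees with this.

```bash
cat >> h.py <<'E'
def ori(psi,lean,flip=None):
    z=np.array([np.cos(psi)*np.sin(lean),np.sin(psi)*np.sin(lean),-np.cos(lean)])
    y=np.array([-np.sin(psi),np.cos(psi),0]); M=np.c_[np.cross(y,z),y,z]
    M2=M@np.diag([-1,-1,1]); return M,M2
def leg(p0,R0,p1,R1):
    "constant row (normalised) and count from pose 0 to pose 1"
    w=R.from_matrix(R0.T@R1).as_rotvec(); d=R0.T@(p1-p0)
    for N in range(1,80):
        S=sum(R.from_rotvec(w/N*k).as_matrix() for k in range(N)); p=np.linalg.solve(S,d)
        r=np.r_[p/0.03,w/N/0.08]
        if abs(r).max()<=1 : break
    print('N',N,'row',r)
    return N,r
def st():
    o=ctrl.observe(); return o,np.array(o['ee_pos']),R.from_quat(o['ee_rot']).as_matrix()
E
python3 - <<'E'
from h import *
o,p,M=st(); print(o['clock'],p,M,sep='\n')
A,B=ori(-0.08,np.pi/6)
for Q in (A,B):
    w=R.from_matrix(M.T@Q).as_rotvec(); print(w)
Q=A if np.trace(M.T@A)>np.trace(M.T@B) else B
print(Q)
G=np.array([.591,-.022,.045]); T=G+(.0187-.15)*Q[:,2]; print(T)
leg(p,M,T,Q)
E
```

```text
1.2
[ 0.1672 -0.6022  0.2227]
[[ 0.9636  0.2675 -0.    ]
 [ 0.2675 -0.9636  0.    ]
 [-0.     -0.     -1.    ]]
[-0.7247 -0.1284 -2.7046]
[-0.0918  0.5182  0.3427]
[[ 0.8633 -0.0799  0.4984]
 [-0.0692 -0.9968 -0.04  ]
 [ 0.5     0.     -0.866 ]]
[ 0.5256 -0.0168  0.1587]
N 19 row [ 0.6977 -0.9638  0.2783 -0.0604  0.3409  0.2254]
```

Request:
jog_arm:
  plan:
    - [[0.698,-0.964,0.278,-0.06,0.341,0.225],[0.698,-0.964,0.278,-0.06,0.341,0.225],[0.698,-0.964,0.278,-0.06,0.341,0.225],[0.698,-0.964,0.278,-0.06,0.341,0.225],[0.698,-0.964,0.278,-0.06,0.341,0.225],[0.698,-0.964,0.278,-0.06,0.341,0.225],[0.698,-0.964,0.278,-0.06,0.341,0.225],[0.698,-0.964,0.278,-0.06,0.341,0.225]]
  fingers: 0.68
  force: 15

```text
clock: 1.87
ee_pos: [0.2892, -0.3398, 0.1695]
ee_rot: [0.992, 0.062, 0.111, 0.004]
ft_force: [1.5, 0.6, -0.4]
gripper_width: 0.0596
grip_force: 0.0
```

Request:
jog_arm:
  plan:
    - [[0.698,-0.964,0.278,-0.06,0.341,0.225],[0.698,-0.964,0.278,-0.06,0.341,0.225],[0.698,-0.964,0.278,-0.06,0.341,0.225],[0.698,-0.964,0.278,-0.06,0.341,0.225],[0.698,-0.964,0.278,-0.06,0.341,0.225],[0.698,-0.964,0.278,-0.06,0.341,0.225],[0.698,-0.964,0.278,-0.06,0.341,0.225],[0.698,-0.964,0.278,-0.06,0.341,0.225]]

```text
clock: 2.53
ee_pos: [0.4553, -0.0987, 0.1541]
ee_rot: [0.975, -0.011, 0.22, 0.008]
ft_force: [0.9, -0.2, -0.6]
gripper_width: 0.0599
grip_force: 0.0
```

Request:
jog_arm:
  plan:
    - [[0.698,-0.964,0.278,-0.06,0.341,0.225],[0.698,-0.964,0.278,-0.06,0.341,0.225],[0.698,-0.964,0.278,-0.06,0.341,0.225],[0,0,0,0,0,0],[0,0,0,0,0,0]]

```text
clock: 2.95
ee_pos: [0.5032, -0.0429, 0.1563]
ee_rot: [0.969, -0.029, 0.244, 0.012]
ft_force: [-0.6, -0.7, -0.2]
gripper_width: 0.0596
grip_force: 0.0
```

```bash
python3 - <<'E'
from h import *
o,p,M=st(); print(o['clock'],p,M,o['qpos'],sep='\n')
f=save('wrist','w1.png')
for t in ['guard_edge','grip_left','grip_right','pointer_left','pointer_right','dropper']: lm(t,'wrist')
E
```

```text
2.95
[ 0.5032 -0.0429  0.1563]
[[ 0.879  -0.0613  0.4728]
 [-0.0499 -0.9981 -0.0366]
 [ 0.4742  0.0086 -0.8804]]
[-0.1214  0.2246  2.2651  0.1322  0.1595  1.3832]
wrist guard_edge 0.79 [0.6053 0.011  0.1181]
wrist grip_left 0.76 [0.5993 0.0893 0.0456]
wrist grip_right 0.97 [ 0.5882 -0.083   0.0444]
wrist grip_right 0.28 [ 0.7082  0.0058 -0.0024]
wrist pointer_left 0.67 [0.6273 0.095  0.0357]
wrist pointer_right 0.9 [ 0.6161 -0.0776  0.0378]
wrist pointer_right 0.57 [ 0.5627 -0.1602 -0.001 ]
wrist dropper 0.87 [ 0.5879 -0.0252  0.0018]
wrist dropper 0.7 [ 0.6483 -0.2133  0.0029]
wrist dropper 0.2 [0.7076 0.0065 0.    ]
```

View pics/w1.png

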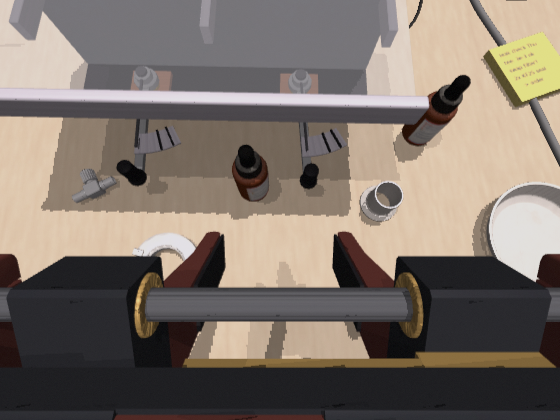

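The wrist view shows the bottle between the levers at px (250,175), the grips at (132,172) and (310,177), the T adapter at (95,185) and the flanged tube at (382,200). The tool leans 28° and joint 5 is near its lower limit, so I'll keep this orientation for the grasp.

```bash
python3 - <<'E'
from h import *
o,p,M=st()
G=np.array([.589,-.024,.044]); z=M[:,2]
P1=G+(.0187-.10)*z; P2=G+.0187*z; P3=P2+np.array([-.045,.003,.006])
print(P1,P2)
leg(p,M,P1,M); leg(P1,M,P2,M); leg(P2,M,P3,M)
E
```

```text
[ 0.5506 -0.0209  0.1156] [ 0.5978 -0.0247  0.0275]
N 2 row [ 0.357  -0.4527  0.9598  0.      0.      0.    ]
N 4 row [ 0.     -0.      0.8333  0.      0.      0.    ]
N 2 row [-0.6143  0.0006 -0.4446  0.      0.      0.    ]
```

Request:
jog_arm:
  plan:
    - [[0.18,-0.226,0.48,0,0,0],[0.18,-0.226,0.48,0,0,0],[0.18,-0.226,0.48,0,0,0],[0.18,-0.226,0.48,0,0,0],[0,0,0,0,0,0],[0,0,0,0,0,0]]
  fingers: 0.62

```text
clock: 3.8
ee_pos: [0.5522, -0.02, 0.1194]
ee_rot: [0.97, -0.03, 0.24, 0.012]
ft_force: [-0.9, -1.4, 0.5]
gripper_width: 0.0547
grip_force: 0.0
```

```bash
python3 - <<'E'
from h import *
o,p,M=st(); print(p,M,o['qpos'],sep='\n')
f=save('wrist','w2.png')
lm('dropper','wrist');lm('guard_edge','wrist'); lm('grip_right','wrist')
G=np.array([.589,-.024,.044]); z=M[:,2]
P2=G+.0187*z; leg(p,M,P2,M)
E
```

```text
[ 0.5522 -0.02    0.1194]
[[ 0.8826 -0.0648  0.4657]
 [-0.0531 -0.9979 -0.0381]
 [ 0.4672  0.0089 -0.8841]]
[-0.0493  0.3648  2.1831 -0.1396  0.1088  1.7191]
wrist dropper 0.64 [ 0.6485 -0.2133  0.    ]
wrist dropper 0.56 [ 0.5903 -0.0214  0.0049]
wrist guard_edge 0.81 [0.6072 0.0134 0.118 ]
wrist grip_right 0.84 [ 0.5868 -0.0812  0.0471]
N 4 row [-0.0211  0.0076  0.8555  0.      0.      0.    ]
```

```bash
cat > kin.py <<'E'
from h import *
from scipy.optimize import least_squares
Y=lambda a:R.from_euler('y',a).as_matrix()
Z=lambda a:R.from_euler('z',a).as_matrix()
e=np.eye(3)
def rot(q,s=1): return Z(q[0])@Y(q[1]+q[2])@Z(q[3])@Y(q[4])@Z(q[5])
def rows(q):
    A=np.c_[e[0],e[2],Y(q[1])@e[2],Y(q[1]+q[2])@e[0],Y(q[1]+q[2])@e[2]]
    return np.c_[Z(q[0])@A,rot(q)@e[2]]
E
python3 - <<'E'
from kin import *
o,p,M=st()
D=[([-1.319,.423,1.63,0,1.089,-.019],[.1672,-.6022,.2227]),([-0.1214,0.2246,2.2651,0.1322,0.1595,1.3832],[0.5032,-0.0429,0.1563]),(list(o['qpos']),p)]
print(M.T@rot(o['qpos']))
print(R.from_quat([0.969,-0.029,0.244,0.012]).as_matrix().T@rot(D[1][0]))
print(ctrl.observe()['qpos'])
A=np.vstack([rows(q) for q,_ in D]); b=np.hstack([x for _,x in D])
print(np.linalg.svd(A)[1]); x=np.linalg.lstsq(A,b,rcond=1e-2)[0]; print(x,A@x-b)
x=np.linalg.lstsq(A,b,rcond=None)[0]; print(x,A@x-b)
E
```

```text
[[ 0.  1.  0.]
 [-1.  0.  0.]
 [ 0.  0.  1.]]
[[-0.0006  1.      0.0005]
 [-1.     -0.0006 -0.0009]
 [-0.0009 -0.0005  1.    ]]
[-0.0497  0.3626  2.1844 -0.1405  0.1087  1.7208]
[3.3264 2.5561 0.552  0.3019 0.0708 0.0145]
[ 0.1955 -0.1389  0.4504 -0.0765  0.2357  0.0073] [-0.0116 -0.0027  0.0002 -0.0039 -0.0179 -0.0035  0.0016 -0.0074  0.0032]
[-0.0458  0.4139  0.5914  0.1127  0.5422  0.3793] [-0.0115 -0.003  -0.0001 -0.001  -0.0104  0.0009 -0.0009 -0.0129 -0.0008]
```

Request:
jog_arm:
  plan:
    - [[0,0,-0.9,0,0,0],[0,0,-0.9,0,-0.8,0],[0,0,-0.9,0,-0.8,0],[0,0,-0.9,0,-0.8,0],[0,0,-0.9,0,-0.8,0],[0,0,0,0,0,0],[0,0,0,0,0,0]]

```text
clock: 4.58
ee_pos: [0.5, -0.0154, 0.2454]
ee_rot: [0.992, -0.032, 0.118, 0.008]
ft_force: [0.4, 0.1, -1.0]
gripper_width: 0.0543
grip_force: 0.0
```

```bash
python3 - <<'E'
from kin import *
o,p,M=st()
D=[([-1.319,.423,1.63,0,1.089,-.019],[.1672,-.6022,.2227]),([-0.1214,0.2246,2.2651,0.1322,0.1595,1.3832],[0.5032,-0.0429,0.1563]),([-0.0493,0.3648,2.1831,-0.1396,0.1088,1.7191],[0.5522,-0.02,0.1194]),(list(o['qpos']),p)]
print(D[-1])
A=np.vstack([np.c_[rows(q),Z(q[0])@e[1]] for q,_ in D]); b=np.hstack([x for _,x in D])
print(np.linalg.svd(A)[1])
for rc in (1e-3,None):
  x=np.linalg.lstsq(A,b,rcond=rc)[0]; print(x,A@x-b)
E
```

```text
([np.float64(-0.04711737900057044), np.float64(0.10735704218128005), np.float64(2.0304435681043507), np.float64(-0.01747107354376465), np.float64(0.7676140968343468), np.float64(1.5992096042523636)], array([ 0.5   , -0.0154,  0.2454]))
[3.8709 2.9225 2.     0.5811 0.3278 0.1714 0.0206]
[0.0005 0.3112 0.5631 0.0773 0.4844 0.3088 0.0119] [-0.  0. -0. -0.  0. -0.  0. -0.  0.  0.  0.  0.]
[0.0005 0.3112 0.5631 0.0773 0.4844 0.3088 0.0119] [-0.  0. -0. -0.  0. -0.  0. -0.  0.  0.  0.  0.]
```

```bash
cat >> kin.py <<'E'
X=np.array([0.0005,0.3112,0.5631,0.0773,0.4844,0.3088,0.0119])
C=np.array([[0,1,0],[-1,0,0],[0,0,1.]])
lo=np.array([-3,-.9,.09,-1.31,.11,-2.54]); hi=np.array([3,2.11,2.58,4.45,2.69,2.54])
def fk(q): return np.c_[rows(q),Z(q[0])@e[1]]@X, rot(q)@C.T
def ik(p,M,q0):
    f=lambda q:(lambda a,B:np.r_[(a-p)*10,(B-M).ravel()])(*fk(q))
    s=least_squares(f,np.clip(q0,lo+1e-3,hi-1e-3),bounds=(lo,hi)); return s.x,np.linalg.norm(s.fun)
E
python3 - <<'E'
from kin import *
G=np.array([.589,-.024,.042])
for nm,g in [('grasp',G),('drawn',G+[-.04,.003,.003]),('up',G+[-.05,.003,.12]),('tray',np.array([.5175,-.316,.046])),('tray hi',np.array([.5175,-.316,.12]))]:
  psi=-.08
  for deg in (15,20,25,30):
    Q=ori(psi,np.radians(deg))[1]; T=g+.0187*Q[:,2]
    for q0 in ([np.arctan2(g[1],g[0]),.5,2,0,.5,1.6],[np.arctan2(g[1],g[0]),.5,2,3.1,.3,-1.5]):
        q,r=ik(T,Q,q0); print(nm,deg,q,round(r,4))
E
```

```text
grasp 15 [-0.0581  0.6077  1.9728 -0.0192  0.2994  1.6103] 0.0
grasp 15 [-0.0581  0.6077  1.9728 -0.0192  0.2994  1.6103] 0.0
grasp 20 [-0.057   0.6038  2.0256 -0.0483  0.1634  1.64  ] 0.0
grasp 20 [-0.0107  0.6208  2.1043  4.175   0.11   -2.54  ] 0.2062
grasp 25 [-0.051   0.6024  2.044  -0.1764  0.11    1.7732] 0.072
grasp 25 [-0.047   0.621   2.1196  3.3901  0.11   -1.7894] 0.1051
grasp 30 [-0.015   0.6033  2.0556 -0.9121  0.11    2.54  ] 0.1733
grasp 30 [-0.0547  0.6196  2.1231  3.2432  0.1252 -1.6496] 0.0
drawn 15 [-0.0567  0.5698  2.0597 -0.0243  0.2505  1.6169] 0.0
drawn 15 [-0.0567  0.5698  2.0597 -0.0243  0.2505  1.6169] 0.0
drawn 20 [-0.0555  0.5684  2.1116 -0.0746  0.1129  1.668 ] 0.0
drawn 20 [-0.006   0.5851  2.1704  4.1795  0.11   -2.54  ] 0.1679
drawn 25 [-0.0349  0.5658  2.1132 -0.4152  0.11    2.027 ] 0.1132
drawn 25 [-0.0507  0.5851  2.1869  3.2962  0.11   -1.6986] 0.0615
drawn 30 [-0.0108  0.5652  2.1225 -0.9082  0.11    2.54  ] 0.2109
drawn 30 [-0.0527  0.5919  2.2076  3.2172  0.1819 -1.6215] 0.0
up 15 [-0.0579  0.3297  2.0426 -0.0117  0.5076  1.6024] 0.0
up 15 [-0
[... 729 characters left out ...]
25 [-0.6829  0.6225  2.0047  1.0332  0.2827 -0.0022] 0.0
tray 30 [-0.7093  0.6334  2.0446  1.4838  0.2999 -0.4715] 0.0
tray 30 [-0.7093  0.6334  2.0446  1.4838  0.2999 -0.4715] 0.0
tray hi 15 [-0.633   0.4925  1.8993  0.2669  0.5414  0.803 ] 0.0
tray hi 15 [-0.633   0.4925  1.8993  0.2669  0.5414  0.803 ] 0.0
tray hi 20 [-0.6574  0.4827  1.9474  0.44    0.4537  0.6212] 0.0
tray hi 20 [-0.6574  0.4827  1.9474  0.44    0.4537  0.6212] 0.0
tray hi 25 [-0.6829  0.4792  1.9935  0.6924  0.3848  0.3576] 0.0
tray hi 25 [-0.6829  0.4792  1.9935  0.6924  0.3848  0.3576] 0.0
tray hi 30 [-0.7093  0.4827  2.037   1.0318  0.35    0.0044] 0.0
tray hi 30 [-0.7093  0.4827  2.037   1.0318  0.35    0.0044] 0.0
```

```bash
cat >> kin.py <<'E'
def slew(p0,M0,p1,M1,N,q):
    "constant-row leg of N rows followed by warm-started IK; prints row and margins"
    w=R.from_matrix(M0.T@M1).as_rotvec(); d=M0.T@(p1-p0)
    s=np.linalg.solve(sum(R.from_rotvec(w/N*k).as_matrix() for k in range(N)),d)
    qm=9;v=0;rm=0;p,M=p0,M0
    for k in range(N):
        p=p+M@s; M=M@R.from_rotvec(w/N).as_matrix(); qn,r=ik(p,M,q); v=max(v,(abs(qn-q)*12/np.array([2.39,2.39,3.01,3.14,3.14,3.14])).max()); qm=min(qm,qn[4]); rm=max(rm,r); q=qn
    print(N,'row',np.round(np.r_[s/.03,w/N/.08],3),'q',np.round(q,2),'minq5 %.3f vmax %.2f res %.4f'%(qm,v,rm)); return p,M,q
def way(g,psi,deg): 
    Q=ori(psi,np.radians(deg))[1]; return np.array(g)+.0187*Q[:,2],Q
E
cat > plan1.py <<'E'
from kin import *
def run(W):
    o,p,M=st(); q=np.array(o['qpos'])
    for g,psi,deg,N in W: p,M,q=slew(p,M,*way(g,psi,deg),N,q)
E
python3 - <<'E'
from plan1 import *
G=np.array([.589,-.0235,.043])
Q=ori(-.08,np.radians(31))[1]; H=G-.10*Q[:,2]; print(H)
for ps in (.2,.3):
  for d in (33,38,42):
    print(ps,d); run([(H+[-.03,0,.05],ps,20,8),(H+[-.03,0,.02],ps,d,16),(H,-.08,max(d,36),12),(G-.05*Q[:,2],-.08,33,8),(G,-.08,31,8),(G+[-.045,.003,.004],-.08,31,8)])
E
```

```text
[ 0.5377 -0.0194  0.1287]
0.2 33
8 row [-0.044  0.014  0.353  0.132  0.177 -0.394] q [-0.12  0.24  2.14  0.26  0.43  1.03] minq5 0.434 vmax 0.37 res 0.0000
16 row [-0.019 -0.     0.056 -0.     0.177  0.   ] q [-0.18  0.31  2.29  1.58  0.2  -0.33] minq5 0.197 vmax 0.57 res 0.0000
12 row [ 0.04   0.014  0.093 -0.165  0.054  0.24 ] q [-0.05  0.4   2.28  3.26  0.16 -1.66] minq5 0.132 vmax 0.65 res 0.0000
8 row [-0.017  0.     0.208  0.    -0.082 -0.   ] q [-0.05  0.51  2.2   3.25  0.15 -1.65] minq5 0.151 vmax 0.07 res 0.0000
8 row [-0.007  0.     0.208  0.    -0.055  0.   ] q [-0.05  0.62  2.13  3.23  0.15 -1.64] minq5 0.152 vmax 0.07 res 0.0000
8 row [-0.152  0.003 -0.111  0.     0.    -0.   ] q [-0.05  0.59  2.23  3.21  0.22 -1.61] minq5 0.161 vmax 0.05 res 0.0000
0.2 38
8 row [-0.044  0.014  0.353  0.132  0.177 -0.394] q [-0.12  0.24  2.14  0.26  0.43  1.03] minq5 0.434 vmax 0.37 res 0.0000
16 row [-0.018 -0.     0.055 -0.     0.245  0.   ] q [-0.2   0.33  2.33  2.11  0.28 -0.88] minq5 0.202 vmax 0.72 res 0.0000
12 row [ 0.031  0.015  0.095 -0.18   0.     0.23 ] q [-0.05  0.41  2.3   
[... 2707 characters left out ...]
76 -0.543] q [-0.15  0.25  2.14  0.34  0.46  0.84] minq5 0.461 vmax 0.46 res 0.0000
16 row [-0.017  0.     0.054 -0.     0.3    0.   ] q [-0.27  0.36  2.35  2.09  0.43 -1.  ] minq5 0.280 vmax 0.61 res 0.0000
12 row [ 0.024  0.024  0.097 -0.265  0.     0.294] q [-0.05  0.43  2.33  3.21  0.35 -1.61] minq5 0.351 vmax 0.37 res 0.0000
8 row [-0.038  0.     0.207 -0.    -0.245  0.   ] q [-0.05  0.51  2.2   3.25  0.15 -1.65] minq5 0.151 vmax 0.10 res 0.0000
8 row [-0.007  0.     0.208  0.    -0.055  0.   ] q [-0.05  0.62  2.13  3.23  0.15 -1.64] minq5 0.152 vmax 0.07 res 0.0000
8 row [-0.152  0.003 -0.111  0.    -0.    -0.   ] q [-0.05  0.59  2.23  3.21  0.22 -1.61] minq5 0.161 vmax 0.05 res 0.0000
```

Request:
jog_arm:
  plan:
    - [[-0.045,0.015,0.353,0.177,0.176,-0.543],[-0.045,0.015,0.353,0.177,0.176,-0.543],[-0.045,0.015,0.353,0.177,0.176,-0.543],[-0.045,0.015,0.353,0.177,0.176,-0.543],[-0.045,0.015,0.353,0.177,0.176,-0.543],[-0.045,0.015,0.353,0.177,0.176,-0.543],[-0.045,0.015,0.353,0.177,0.176,-0.543],[-0.045,0.015,0.353,0.177,0.176,-0.543]]

```text
clock: 5.25
ee_pos: [0.5105, -0.0176, 0.1569]
ee_rot: [0.974, 0.148, 0.168, -0.026]
ft_force: [0.6, 0.6, 0.3]
gripper_width: 0.0547
grip_force: 0.0
```

Request:
jog_arm:
  plan:
    - [[-0.018,0,0.055,0,0.245,0],[-0.018,0,0.055,0,0.245,0],[-0.018,0,0.055,0,0.245,0],[-0.018,0,0.055,0,0.245,0],[-0.018,0,0.055,0,0.245,0],[-0.018,0,0.055,0,0.245,0],[-0.018,0,0.055,0,0.245,0],[-0.018,0,0.055,0,0.245,0]]

```text
clock: 5.92
ee_pos: [0.5114, -0.0175, 0.1435]
ee_rot: [0.958, 0.144, 0.244, -0.037]
ft_force: [-0.1, -0.0, 0.3]
gripper_width: 0.0549
grip_force: 0.0
```

Request:
jog_arm:
  plan:
    - [[-0.018,0,0.055,0,0.245,0],[-0.018,0,0.055,0,0.245,0],[-0.018,0,0.055,0,0.245,0],[-0.018,0,0.055,0,0.245,0],[-0.018,0,0.055,0,0.245,0],[-0.018,0,0.055,0,0.245,0],[-0.018,0,0.055,0,0.245,0],[-0.018,0,0.055,0,0.245,0]]

```text
clock: 6.58
ee_pos: [0.5143, -0.0164, 0.1299]
ee_rot: [0.937, 0.14, 0.317, -0.048]
ft_force: [0.1, -0.2, 0.1]
gripper_width: 0.0548
grip_force: 0.0
```

```bash
python3 - <<'E'
from plan1 import *
o,p,M=st(); print(o['clock'],p,np.array(o['qpos']))
G=np.array([.589,-.0235,.043])
Q=ori(-.08,np.radians(31))[1]; H=G-.10*Q[:,2]
run([(H,-.08,38,14),(G-.05*Q[:,2],-.08,33,8),(G,-.08,31,8),(G+[-.045,.003,.004],-.08,31,8)])
E
```

```text
6.5833 [ 0.5143 -0.0164  0.1299] [-0.2469  0.3436  2.3241  1.8757  0.3379 -0.77  ]
14 row [ 0.041  0.019  0.08  -0.208  0.009  0.266] q [-0.05  0.41  2.3   3.23  0.22 -1.63] minq5 0.221 vmax 0.43 res 0.0000
8 row [-0.024 -0.     0.208 -0.    -0.136 -0.   ] q [-0.05  0.51  2.2   3.25  0.15 -1.65] minq5 0.151 vmax 0.07 res 0.0000
8 row [-0.007 -0.     0.208 -0.    -0.055 -0.   ] q [-0.05  0.62  2.13  3.23  0.15 -1.64] minq5 0.152 vmax 0.07 res 0.0000
8 row [-0.152  0.003 -0.111 -0.     0.    -0.   ] q [-0.05  0.59  2.23  3.21  0.22 -1.61] minq5 0.161 vmax 0.05 res 0.0000
```

Tracks the model. I'll continue to the point half-way in and look again.

Request:
jog_arm:
  plan:
    - [[0.041,0.019,0.08,-0.208,0.009,0.266],[0.041,0.019,0.08,-0.208,0.009,0.266],[0.041,0.019,0.08,-0.208,0.009,0.266],[0.041,0.019,0.08,-0.208,0.009,0.266],[0.041,0.019,0.08,-0.208,0.009,0.266],[0.041,0.019,0.08,-0.208,0.009,0.266],[0.041,0.019,0.08,-0.208,0.009,0.266]]

```text
clock: 7.17
ee_pos: [0.5314, -0.0165, 0.1216]
ee_rot: [0.945, 0.051, 0.322, -0.018]
ft_force: [0.2, -0.2, 0.7]
gripper_width: 0.0544
grip_force: 0.0
```

Request:
jog_arm:
  plan:
    - [[0.041,0.019,0.08,-0.208,0.009,0.266],[0.041,0.019,0.08,-0.208,0.009,0.266],[0.041,0.019,0.08,-0.208,0.009,0.266],[0.041,0.019,0.08,-0.208,0.009,0.266],[0.041,0.019,0.08,-0.208,0.009,0.266],[0.041,0.019,0.08,-0.208,0.009,0.266],[0.041,0.019,0.08,-0.208,0.009,0.266]]

```text
clock: 7.75
ee_pos: [0.5485, -0.0196, 0.1135]
ee_rot: [0.945, -0.038, 0.324, 0.013]
ft_force: [0.1, -0.3, 0.4]
gripper_width: 0.0546
grip_force: 0.0
```

```bash
python3 - <<'E'
from plan1 import *
o,p,M=st(); print(o['clock'],p,np.array(o['qpos']))
save('wrist','w3.png')
for t in ['dropper','grip_right','grip_left','guard_edge']: lm(t,'wrist')
G=np.array([.589,-.0235,.043])
Q=ori(-.08,np.radians(31))[1]; H=G-.10*Q[:,2]
run([(G-.05*Q[:,2],-.08,33,7),(G,-.08,31,8),(G+[-.045,.003,.004],-.08,31,8)])
E
```

```text
7.75 [ 0.5485 -0.0196  0.1135] [-0.0462  0.4059  2.2951  3.2334  0.2201 -1.6332]
wrist dropper 0.96 [ 0.5925 -0.0224  0.0024]
wrist grip_right 0.75 [ 0.5854 -0.0825  0.0442]
wrist grip_right 0.49 [ 0.6186 -0.0782  0.037 ]
wrist grip_left 0.69 [ 0.5904 -0.0228 -0.0003]
wrist grip_left 0.58 [0.5972 0.0961 0.0476]
wrist guard_edge 0.73 [0.604  0.0117 0.1196]
7 row [-0.034  0.004  0.238 -0.004 -0.157  0.003] q [-0.05  0.51  2.2   3.25  0.15 -1.65] minq5 0.151 vmax 0.08 res 0.0000
8 row [-0.007  0.     0.208  0.    -0.055 -0.   ] q [-0.05  0.62  2.13  3.23  0.15 -1.64] minq5 0.152 vmax 0.07 res 0.0000
8 row [-0.152  0.003 -0.111 -0.    -0.    -0.   ] q [-0.05  0.59  2.23  3.21  0.22 -1.61] minq5 0.161 vmax 0.05 res 0.0000
```

View pics/w3.png

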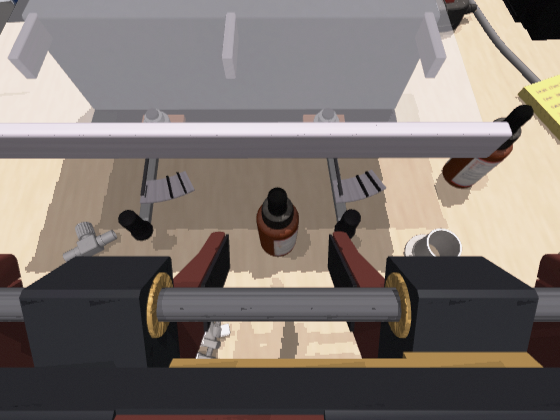

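The bottle at px (278,225) is centred between the fingers at columns 225 and 335. Going in.

Request:
jog_arm:
  plan:
    - [[-0.034,0.004,0.238,-0.004,-0.157,0.003],[-0.034,0.004,0.238,-0.004,-0.157,0.003],[-0.034,0.004,0.238,-0.004,-0.157,0.003],[-0.034,0.004,0.238,-0.004,-0.157,0.003],[-0.034,0.004,0.238,-0.004,-0.157,0.003],[-0.034,0.004,0.238,-0.004,-0.157,0.003],[-0.034,0.004,0.238,-0.004,-0.157,0.003]]

```text
clock: 8.58
ee_pos: [0.5753, -0.0223, 0.0703]
ee_rot: [0.958, -0.039, 0.285, 0.011]
ft_force: [-0.1, -0.1, -0.1]
gripper_width: 0.0546
grip_force: 0.0
```

Request:
jog_arm:
  plan:
    - [[0,0,0.208,0,-0.055,0],[0,0,0.208,0,-0.055,0],[0,0,0.208,0,-0.055,0],[0,0,0.208,0,-0.055,0],[0,0,0.208,0,-0.055,0],[0,0,0.208,0,-0.055,0],[0,0,0.208,0,-0.055,0],[0,0,0.208,0,-0.055,0]]

```text
clock: 9.25
ee_pos: [0.6019, -0.0244, 0.0284]
ee_rot: [0.963, -0.039, 0.268, 0.011]
ft_force: [0.1, 0.7, -0.4]
gripper_width: 0.0546
grip_force: 0.0
```

Request:
jog_arm:
  plan:
    - [[0,0,0,0,0,0],[0,0,0,0,0,0],[0,0,0,0,0,0],[0,0,0,0,0,0],[0,0,0,0,0,0],[0,0,0,0,0,0]]
  fingers: 0.2
  force: 15

```text
clock: 9.75
ee_pos: [0.6013, -0.0244, 0.029]
ee_rot: [0.962, -0.039, 0.268, 0.011]
ft_force: [-0.1, 0.6, -1.4]
gripper_width: 0.0325
grip_force: 14.9
```

```bash
python3 - <<'E'
from plan1 import *
o,p,M=st(); print(o['clock'],p,np.array(o['qpos']),o['gripper_width'],o['grip_force'],o['ft_force'])
g=p-.0187*M[:,2]; print('g',g)
D=np.array([-.05,.004,.004]); t=np.array([.517,-.316,g[2]+.003])
ps=-.08; dg=31
print('A'); run([(g+D,ps,dg,8),(g+D+[-.005,-.02,.09],ps,dg,10),(t+[0,0,.11],ps,dg,14),(t+[0,0,.02],ps,dg,8),(t,ps,dg,6)])
print('B'); run([(g+D,ps,dg,8),(g+D+[-.005,-.01,.09],.15,dg,12),(t+[0,0,.11],.1,dg,14),(t+[0,0,.02],.0,28,8),(t,.0,dg,6)])
E
```

```text
9.75 [ 0.6013 -0.0244  0.029 ] [-0.0529  0.618   2.1279  3.2384  0.1486 -1.6425] 0.03254707313886037 14.94905281928368 [-0.1155  0.5766 -1.4323]
g [ 0.5917 -0.0236  0.045 ]
A
8 row [-0.171  0.    -0.122  0.    -0.004 -0.001] q [-0.05  0.58  2.23  3.21  0.21 -1.62] minq5 0.157 vmax 0.05 res 0.0000
10 row [ 0.145  0.068 -0.263 -0.    -0.    -0.   ] q [-0.12  0.37  2.27  2.7   0.11 -1.17] minq5 0.110 vmax 0.91 res 0.0993
14 row [ 0.028  0.66  -0.036  0.    -0.    -0.   ] q [-0.72  0.41  2.03  0.92  0.39  0.13] minq5 0.110 vmax 7.69 res 0.0588
8 row [-0.193  0.     0.321  0.    -0.    -0.   ] q [-0.72  0.59  2.05  1.42  0.31 -0.41] minq5 0.314 vmax 0.29 res 0.0000
6 row [-0.057  0.     0.095  0.    -0.    -0.   ] q [-0.72  0.63  2.05  1.55  0.31 -0.54] minq5 0.311 vmax 0.09 res 0.0000
B
8 row [-0.171  0.    -0.122  0.    -0.004 -0.001] q [-0.05  0.58  2.23  3.21  0.21 -1.62] minq5 0.157 vmax 0.05 res 0.0000
12 row [ 0.116  0.021 -0.222  0.123 -0.    -0.205] q [-0.16  0.36  2.22  1.3   0.17  0.01] minq5 0.114 vmax 0.90 res 0.0000
14 row [-0.09   0.672 -0.107 -0.023  0.     0.038] q [-0.76  0.43  2.    0.9   0.52 -0.04] minq5 0.191 vmax 0.25 res 0.0000
8 row [-0.19   0.004  0.326 -0.077 -0.082  0.136] q [-0.72  0.59  2.02  1.12  0.35 -0.18] minq5 0.349 vmax 0.14 res 0.0000
6 row [-0.049  0.     0.097  0.     0.109 -0.   ] q [-0.73  0.64  2.04  1.44  0.36 -0.52] minq5 0.347 vmax 0.22 res 0.0000
```

Request:
jog_arm:
  plan:
    - [[-0.171,0,-0.122,0,0,0],[-0.171,0,-0.122,0,0,0],[-0.171,0,-0.122,0,0,0],[-0.171,0,-0.122,0,0,0],[-0.171,0,-0.122,0,0,0],[-0.171,0,-0.122,0,0,0],[-0.171,0,-0.122,0,0,0],[-0.171,0,-0.122,0,0,0]]

```text
clock: 10.42
ee_pos: [0.5508, -0.0203, 0.0329]
ee_rot: [0.962, -0.039, 0.268, 0.011]
ft_force: [-0.7, 0.6, -0.7]
gripper_width: 0.0325
grip_force: 14.9
```

```bash
python3 - <<'E'
from plan1 import *
o,p,M=st(); print(o['clock'],p,np.array(o['qpos']),o['gripper_width'],o['grip_force'],o['ft_force'])
g=p-.0187*M[:,2]; print('g',g); save('side','s2.png')
t=np.array([.517,-.316,.048])
run([(g+[-.005,-.01,.095],.2,31,16),(t+[0,0,.11],.1,31,14),(t+[0,0,.03],.0,31.1,8),(t,.0,31.1,8)])
E
```

```text
10.4167 [ 0.5508 -0.0203  0.0329] [-0.0492  0.5839  2.2345  3.2156  0.2211 -1.6158] 0.0325409452250488 14.94853753130883 [-0.6826  0.5581 -0.6758]
g [ 0.5412 -0.0195  0.0489]
16 row [ 0.095  0.015 -0.175  0.113 -0.001 -0.188] q [-0.18  0.35  2.21  1.22  0.21  0.02] minq5 0.126 vmax 0.70 res 0.0000
14 row [-0.111  0.67  -0.106 -0.046  0.     0.077] q [-0.76  0.43  2.    0.9   0.52 -0.04] minq5 0.228 vmax 0.24 res 0.0000
8 row [-0.172  0.004  0.286 -0.081  0.003  0.134] q [-0.74  0.58  2.04  1.29  0.37 -0.36] minq5 0.369 vmax 0.24 res 0.0000
8 row [-0.065 -0.     0.107 -0.    -0.     0.   ] q [-0.74  0.64  2.04  1.45  0.36 -0.53] minq5 0.357 vmax 0.08 res 0.0000
```

Request:
jog_arm:
  plan:
    - [[0.095,0.015,-0.175,0.113,0,-0.188],[0.095,0.015,-0.175,0.113,0,-0.188],[0.095,0.015,-0.175,0.113,0,-0.188],[0.095,0.015,-0.175,0.113,0,-0.188],[0.095,0.015,-0.175,0.113,0,-0.188],[0.095,0.015,-0.175,0.113,0,-0.188],[0.095,0.015,-0.175,0.113,0,-0.188],[0.095,0.015,-0.175,0.113,0,-0.188]]

```text
clock: 11.13
ee_pos: [0.549, -0.0239, 0.0808]
ee_rot: [0.963, 0.029, 0.269, -0.008]
ft_force: [-0.4, 0.3, -0.7]
gripper_width: 0.0324
grip_force: 14.9
```

Request:
jog_arm:
  plan:
    - [[0.095,0.015,-0.175,0.113,0,-0.188],[0.095,0.015,-0.175,0.113,0,-0.188],[0.095,0.015,-0.175,0.113,0,-0.188],[0.095,0.015,-0.175,0.113,0,-0.188],[0.095,0.015,-0.175,0.113,0,-0.188],[0.095,0.015,-0.175,0.113,0,-0.188],[0.095,0.015,-0.175,0.113,0,-0.188],[0.095,0.015,-0.175,0.113,0,-0.188]]

```text
clock: 11.8
ee_pos: [0.547, -0.0276, 0.1284]
ee_rot: [0.958, 0.097, 0.267, -0.027]
ft_force: [-0.0, 0.2, -1.3]
gripper_width: 0.0324
grip_force: 14.9
```

Request:
jog_arm:
  plan:
    - [[-0.111,0.67,-0.106,-0.046,0,0.077],[-0.111,0.67,-0.106,-0.046,0,0.077],[-0.111,0.67,-0.106,-0.046,0,0.077],[-0.111,0.67,-0.106,-0.046,0,0.077],[-0.111,0.67,-0.106,-0.046,0,0.077],[-0.111,0.67,-0.106,-0.046,0,0.077],[-0.111,0.67,-0.106,-0.046,0,0.077]]

```text
clock: 12.38
ee_pos: [0.5409, -0.1725, 0.1352]
ee_rot: [0.961, 0.072, 0.268, -0.02]
ft_force: [0.6, 0.2, -1.5]
gripper_width: 0.0324
grip_force: 14.9
```

Request:
jog_arm:
  plan:
    - [[-0.111,0.67,-0.106,-0.046,0,0.077],[-0.111,0.67,-0.106,-0.046,0,0.077],[-0.111,0.67,-0.106,-0.046,0,0.077],[-0.111,0.67,-0.106,-0.046,0,0.077],[-0.111,0.67,-0.106,-0.046,0,0.077],[-0.111,0.67,-0.106,-0.046,0,0.077],[-0.111,0.67,-0.106,-0.046,0,0.077]]

```text
clock: 12.97
ee_pos: [0.5277, -0.316, 0.1422]
ee_rot: [0.962, 0.048, 0.268, -0.014]
ft_force: [-0.5, 0.5, -1.3]
gripper_width: 0.0325
grip_force: 14.9
```

```bash
python3 - <<'E'
from plan1 import *
o,p,M=st(); print(o['clock'],p,np.array(o['qpos']),o['gripper_width'],o['grip_force'],o['ft_force'])
g=p-.0187*M[:,2]; print('g',g)
save('side','s3.png'); save('wrist','w4.png')
lm('parts_tray','wrist'); lm('parts_tray','side'); lm('dropper','wrist'); lm('dropper','side')
t=np.array([.517,-.316,.048])
run([(t+[0,0,.03],.0,31.1,8),(t,.0,31.1,8)])
E
```

```text
12.9667 [ 0.5277 -0.316   0.1422] [-0.7576  0.4319  1.9931  0.9053  0.5207 -0.0438] 0.032487153250664216 14.94901406345889 [-0.4545  0.5059 -1.2766]
g [ 0.518  -0.3169  0.1582]
side parts_tray 0.77 [ 0.5185 -0.315  -0.0003]
wrist dropper 0.94 [ 0.5161 -0.3206  0.1172]
wrist dropper 0.69 [ 0.6471 -0.2106 -0.001 ]
wrist dropper 0.61 [ 0.4631 -0.1328 -0.0017]
side dropper 0.63 [ 0.4637 -0.137   0.0008]
side dropper 0.49 [ 0.519  -0.3161  0.1124]
side dropper 0.47 [ 0.6455 -0.2119  0.0043]
8 row [-0.176  0.008  0.282 -0.083 -0.001  0.133] q [-0.74  0.58  2.04  1.29  0.37 -0.36] minq5 0.369 vmax 0.24 res 0.0000
8 row [-0.065  0.     0.107 -0.    -0.     0.   ] q [-0.74  0.64  2.04  1.45  0.36 -0.53] minq5 0.357 vmax 0.08 res 0.0000
```

View pics/w4.png

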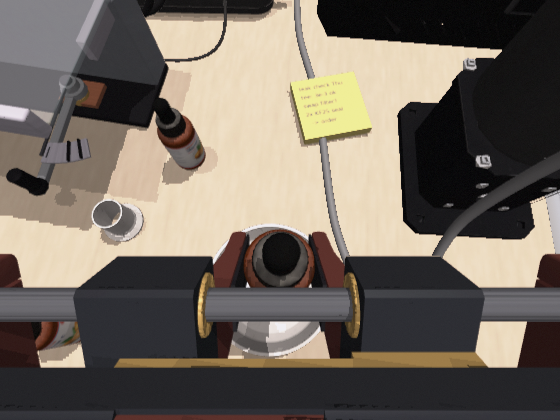

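The bottle is upright in the fingers at px (280,260) over the tray, which is centred near (272,290). The tube and both look-alike bottles are untouched. Lowering.

Request:
jog_arm:
  plan:
    - [[-0.176,0.008,0.282,-0.083,0,0.133],[-0.176,0.008,0.282,-0.083,0,0.133],[-0.176,0.008,0.282,-0.083,0,0.133],[-0.176,0.008,0.282,-0.083,0,0.133],[-0.176,0.008,0.282,-0.083,0,0.133],[-0.176,0.008,0.282,-0.083,0,0.133],[-0.176,0.008,0.282,-0.083,0,0.133],[-0.176,0.008,0.282,-0.083,0,0.133]]

```text
clock: 13.93
ee_pos: [0.5271, -0.3159, 0.062]
ee_rot: [0.963, 0.0, 0.268, 0.0]
ft_force: [0.2, -0.0, -1.2]
gripper_width: 0.0322
grip_force: 14.9
```

Request:
jog_arm:
  plan:
    - [[-0.065,0,0.107,0,0,0],[-0.065,0,0.107,0,0,0],[-0.065,0,0.107,0,0,0],[-0.065,0,0.107,0,0,0],[-0.065,0,0.107,0,0,0],[-0.065,0,0.107,0,0,0],[-0.065,0,0.107,0,0,0],[-0.065,0,0.107,0,0,0]]

```text
clock: 14.6
ee_pos: [0.5271, -0.3175, 0.0322]
ee_rot: [0.963, -0.0, 0.269, 0.001]
ft_force: [0.6, -0.6, -0.8]
gripper_width: 0.0322
grip_force: 14.9
```

```bash
python3 - <<'E'
from plan1 import *
o,p,M=st(); print(o['clock'],p,o['gripper_width'],o['ft_force'],M)
g=p-.0187*M[:,2]; print('g',g); save('side','s4.png')
lm('dropper','side')
E
```

```text
14.6 [ 0.5271 -0.3175  0.0322] 0.03217823782599405 [ 0.6059 -0.6154 -0.8227] [[ 0.8556 -0.001   0.5176]
 [-0.     -1.     -0.0019]
 [ 0.5176  0.0016 -0.8556]]
g [ 0.5174 -0.3174  0.0482]
side dropper 0.8 [ 0.6401 -0.2107  0.0008]
side dropper 0.75 [ 0.4644 -0.1376  0.004 ]
side dropper 0.56 [ 0.5171 -0.3178  0.0038]
```

Request:
jog_arm:
  plan:
    - [[-0.01,0,0.017,0,0,0],[-0.01,0,0.017,0,0,0],[0,0,0,0,0,0],[0,0,0,0,0,0]]

```text
clock: 15.03
ee_pos: [0.5271, -0.3175, 0.0314]
ee_rot: [0.963, -0.0, 0.269, 0.001]
ft_force: [0.2, 0.5, -1.5]
gripper_width: 0.0321
grip_force: 14.9
```

Request:
jog_arm:
  plan:
    - [[0,0,0,0,0,0],[0,0,0,0,0,0],[0,0,0,0,0,0],[0,0,0,0,0,0],[0,0,0,0,0,0]]
  fingers: 0.7

```text
clock: 15.45
ee_pos: [0.5271, -0.3174, 0.0314]
ee_rot: [0.963, -0.0, 0.269, 0.001]
ft_force: [0.9, -0.4, -0.3]
gripper_width: 0.0599
grip_force: 0.0
```

Request:
jog_arm:
  plan:
    - [[0,0,-0.25,0,0,0],[0,0,-0.25,0,0,0],[0,0,-0.4,0,0,0],[0,0,-0.4,0,0,0],[0,0,-0.8,0,0,0],[0,0,-0.8,0,0,0],[0,0,-0.8,0,0,0],[0,0,-0.8,0,0,0]]

```text
clock: 16.12
ee_pos: [0.4564, -0.3169, 0.1475]
ee_rot: [0.963, -0.0, 0.268, 0.001]
ft_force: [0.5, 0.3, -0.5]
gripper_width: 0.0615
grip_force: 0.0
```

```bash
python3 - <<'E'
from plan1 import *
o,p,M=st(); print(o['clock'],p,np.array(o['qpos']),o['gripper_width'],o['ft_force'])
save('side','s5.png'); 
for c in('side','wrist'):
  if c=='wrist': save('wrist','w5.png')
  for t in('dropper','parts_tray','grip_left','grip_right','guard_edge'): lm(t,c)
a=cv2.imread('pics/s5.png')[180:270,240:390]; b=cv2.imread('pics/w5.png')
cv2.imwrite('pics/c5.png',np.hstack([cv2.resize(b,(480,360)),cv2.resize(a,(320,360))]))
E
```

```text
16.1167 [ 0.4564 -0.3169  0.1475] [-0.8456  0.3511  2.1221  0.9769  0.4843 -0.1157] 0.06145251924782465 [ 0.4723  0.3438 -0.528 ]
side dropper 0.87 [ 0.466  -0.138   0.0046]
side dropper 0.73 [ 0.5175 -0.3171  0.0028]
side dropper 0.61 [ 0.6418 -0.2087  0.0054]
side dropper 0.31 [ 0.584  -0.0808  0.0427]
side grip_left 0.77 [0.5999 0.0942 0.0447]
side grip_right 0.62 [ 0.5864 -0.0793  0.0424]
side guard_edge 0.95 [0.6083 0.015  0.1191]
wrist dropper 0.91 [ 0.6482 -0.2095  0.0004]
wrist dropper 0.62 [ 0.5183 -0.3199  0.0042]
wrist dropper 0.58 [ 0.4662 -0.1362  0.0002]
wrist parts_tray 0.68 [ 0.5187 -0.3156  0.0032]
wrist grip_left 0.6 [ 0.5156 -0.3122  0.0016]
wrist grip_right 0.56 [ 0.5855 -0.0817  0.0463]
```

View pics/c5.png

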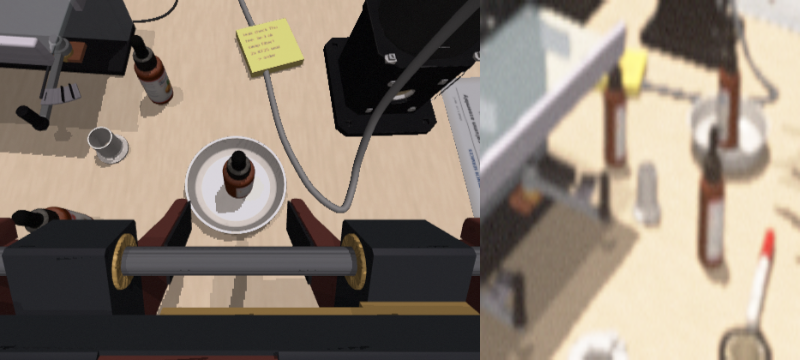

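The bottle stands upright in the tray: wrist crop px (238,175), about 3 mm from the tray's centre. Next is the left lever. I'll straddle its grip and close on it gently.

```bash
cat > plan2.py <<'E'
from plan1 import *
def arc(g,sc,a):
    v=g-sc; c,s=np.cos(a),np.sin(a); return sc+np.array([c*v[0]+s*v[1],-s*v[0]+c*v[1]])
E
python3 - <<'E'
from plan2 import *
grip=np.array([.5994,.094]); sc=np.array([.7135,.0887])
b=np.array([-.004,0]); z=.050
for psi,dg in ((-.08,31),(-.08,35),(-.04,34)):
  Q=ori(psi,np.radians(dg))[1]; g0=np.r_[grip+b,z]; g1=np.r_[arc(grip,sc,.34)+b,z]; H=g0-.09*Q[:,2]
  print(psi,dg,g0,g1); run([([.49,-.12,.20],.2,34,16),(H+[-.03,-.04,.03],.2,40,18),(H,psi,40,16),(g0-.04*Q[:,2],psi,dg+2,6),(g0,psi,dg,6),(g1,psi,dg,8)])
E
```

```text
-0.08 31 [0.5954 0.094  0.05  ] [0.6037 0.1317 0.05  ]
16 row [ 0.151 -0.405  0.001  0.085  0.039 -0.132] q [-0.46  0.2   2.25  1.07  0.4  -0.03] minq5 0.405 vmax 0.13 res 0.0000
18 row [ 0.051 -0.312  0.135 -0.     0.073 -0.   ] q [ 0.03  0.33  2.33  2.65  0.24 -1.22] minq5 0.222 vmax 0.45 res 0.0000
16 row [ 0.012 -0.072  0.092 -0.141 -0.     0.168] q [ 0.27  0.44  2.25  3.94  0.31 -2.07] minq5 0.233 vmax 0.38 res 0.0000
6 row [-0.042 -0.     0.276 -0.    -0.255  0.   ] q [ 0.23  0.53  2.15  4.19  0.19 -2.35] minq5 0.191 vmax 0.26 res 0.0000
6 row [-0.008  0.     0.222  0.    -0.073 -0.   ] q [ 0.21  0.62  2.09  4.16  0.17 -2.34] minq5 0.172 vmax 0.07 res 0.0000
8 row [ 0.019 -0.16   0.011  0.     0.     0.   ] q [ 0.28  0.63  2.05  4.43  0.19 -2.54] minq5 0.174 vmax 0.14 res 0.0013
-0.08 35 [0.5954 0.094  0.05  ] [0.6037 0.1317 0.05  ]
16 row [ 0.151 -0.405  0.001  0.085  0.039 -0.132] q [-0.46  0.2   2.25  1.07  0.4  -0.03] minq5 0.405 vmax 0.13 res 0.0000
18 row [ 0.04  -0.314  0.134 -0.     0.073 -0.   ] q [ 0.03  0.33  2.35  2.68  0.25 -1.26] minq5 0.230 vmax 0.45 res 0.0000
1
[... 587 characters left out ...]
39 -0.132] q [-0.46  0.2   2.25  1.07  0.4  -0.03] minq5 0.405 vmax 0.13 res 0.0000
18 row [ 0.042 -0.31   0.133 -0.     0.073 -0.   ] q [ 0.02  0.33  2.34  2.66  0.25 -1.24] minq5 0.230 vmax 0.45 res 0.0000
16 row [ 0.013 -0.072  0.093 -0.121 -0.     0.144] q [ 0.25  0.44  2.27  3.79  0.31 -1.97] minq5 0.246 vmax 0.33 res 0.0000
6 row [-0.028 -0.     0.277 -0.    -0.145  0.   ] q [ 0.22  0.54  2.19  3.79  0.25 -2.  ] minq5 0.251 vmax 0.09 res 0.0000
6 row [-0.008  0.     0.222  0.    -0.073 -0.   ] q [ 0.2   0.63  2.12  3.77  0.23 -1.99] minq5 0.229 vmax 0.07 res 0.0000
8 row [ 0.023 -0.159  0.016  0.     0.    -0.   ] q [ 0.28  0.64  2.08  4.02  0.23 -2.17] minq5 0.228 vmax 0.12 res 0.0000
```

Request:
jog_arm:
  plan:
    - [[0.151,-0.405,0,0.085,0.039,-0.132],[0.151,-0.405,0,0.085,0.039,-0.132],[0.151,-0.405,0,0.085,0.039,-0.132],[0.151,-0.405,0,0.085,0.039,-0.132],[0.151,-0.405,0,0.085,0.039,-0.132],[0.151,-0.405,0,0.085,0.039,-0.132],[0.151,-0.405,0,0.085,0.039,-0.132],[0.151,-0.405,0,0.085,0.039,-0.132]]
  fingers: 0.48

```text
clock: 17.38
ee_pos: [0.4841, -0.2173, 0.1662]
ee_rot: [0.959, 0.049, 0.28, -0.014]
ft_force: [0.8, -0.2, 0.3]
gripper_width: 0.0421
grip_force: 0.0
```

Request:
jog_arm:
  plan:
    - [[0.151,-0.405,0,0.085,0.039,-0.132],[0.151,-0.405,0,0.085,0.039,-0.132],[0.151,-0.405,0,0.085,0.039,-0.132],[0.151,-0.405,0,0.085,0.039,-0.132],[0.151,-0.405,0,0.085,0.039,-0.132],[0.151,-0.405,0,0.085,0.039,-0.132],[0.151,-0.405,0,0.085,0.039,-0.132],[0.151,-0.405,0,0.085,0.039,-0.132]]

```text
clock: 18.05
ee_pos: [0.5, -0.117, 0.186]
ee_rot: [0.951, 0.096, 0.291, -0.029]
ft_force: [-0.5, 0.1, 0.2]
gripper_width: 0.0419
grip_force: 0.0
```

Request:
jog_arm:
  plan:
    - [[0.04,-0.314,0.134,0,0.073,0],[0.04,-0.314,0.134,0,0.073,0],[0.04,-0.314,0.134,0,0.073,0],[0.04,-0.314,0.134,0,0.073,0],[0.04,-0.314,0.134,0,0.073,0],[0.04,-0.314,0.134,0,0.073,0]]

```text
clock: 18.55
ee_pos: [0.5079, -0.0579, 0.17]
ee_rot: [0.946, 0.095, 0.308, -0.031]
ft_force: [-0.0, 0.3, 0.2]
gripper_width: 0.0422
grip_force: 0.0
```

Request:
jog_arm:
  plan:
    - [[0.04,-0.314,0.134,0,0.073,0],[0.04,-0.314,0.134,0,0.073,0],[0.04,-0.314,0.134,0,0.073,0],[0.04,-0.314,0.134,0,0.073,0],[0.04,-0.314,0.134,0,0.073,0],[0.04,-0.314,0.134,0,0.073,0]]

```text
clock: 19.05
ee_pos: [0.5165, 0.0014, 0.155]
ee_rot: [0.941, 0.095, 0.324, -0.032]
ft_force: [-0.6, -0.4, -0.3]
gripper_width: 0.0421
grip_force: 0.0
```

Request:
jog_arm:
  plan:
    - [[0.04,-0.314,0.134,0,0.073,0],[0.04,-0.314,0.134,0,0.073,0],[0.04,-0.314,0.134,0,0.073,0],[0.04,-0.314,0.134,0,0.073,0],[0.04,-0.314,0.134,0,0.073,0],[0.04,-0.314,0.134,0,0.073,0]]

```text
clock: 19.55
ee_pos: [0.5255, 0.061, 0.1406]
ee_rot: [0.935, 0.094, 0.341, -0.034]
ft_force: [0.9, 0.2, -0.7]
gripper_width: 0.0421
grip_force: 0.0
```

Request:
jog_arm:
  plan:
    - [[0.012,-0.072,0.092,-0.141,0,0.168],[0.012,-0.072,0.092,-0.141,0,0.168],[0.012,-0.072,0.092,-0.141,0,0.168],[0.012,-0.072,0.092,-0.141,0,0.168],[0.012,-0.072,0.092,-0.141,0,0.168],[0.012,-0.072,0.092,-0.141,0,0.168],[0.012,-0.072,0.092,-0.141,0,0.168],[0.012,-0.072,0.092,-0.141,0,0.168]]

```text
clock: 20.22
ee_pos: [0.5393, 0.0801, 0.1256]
ee_rot: [0.939, 0.028, 0.342, -0.01]
ft_force: [-0.5, -1.2, 0.1]
gripper_width: 0.0417
grip_force: 0.0
```

Request:
jog_arm:
  plan:
    - [[0.012,-0.072,0.092,-0.141,0,0.168],[0.012,-0.072,0.092,-0.141,0,0.168],[0.012,-0.072,0.092,-0.141,0,0.168],[0.012,-0.072,0.092,-0.141,0,0.168],[0.012,-0.072,0.092,-0.141,0,0.168],[0.012,-0.072,0.092,-0.141,0,0.168],[0.012,-0.072,0.092,-0.141,0,0.168],[0.012,-0.072,0.092,-0.141,0,0.168]]

```text
clock: 20.88
ee_pos: [0.5558, 0.0974, 0.1105]
ee_rot: [0.939, -0.038, 0.342, 0.014]
ft_force: [0.3, -0.1, -0.0]
gripper_width: 0.0422
grip_force: 0.0
```

```bash
python3 - <<'E'
from plan2 import *
o,p,M=st(); print(o['clock'],p,np.array(o['qpos']),o['gripper_width'],o['ft_force'])
save('wrist','w6.png')
for t in('grip_left','guard_edge','pointer_left'): lm(t,'wrist')
grip=np.array([.5994,.094]); psi=-.08;dg=35
Q=ori(psi,np.radians(dg))[1]; g0=np.r_[grip+[-.004,0],.05]
run([(g0-.04*Q[:,2],psi,dg+2,6),(g0,psi,dg,7)])
E
```

```text
20.8833 [0.5558 0.0974 0.1105] [ 0.2758  0.4454  2.2655  3.9189  0.326  -2.0433] 0.04219020439071464 [ 0.2736 -0.1265 -0.0437]
wrist grip_left 0.88 [0.5965 0.0973 0.0466]
wrist guard_edge 0.67 [0.604  0.0155 0.1185]
wrist pointer_left 0.57 [0.6267 0.0935 0.0382]
6 row [-0.027 -0.     0.283 -0.    -0.111  0.002] q [ 0.24  0.55  2.19  3.86  0.29 -2.01] minq5 0.291 vmax 0.09 res 0.0000
7 row [-0.007 -0.     0.19  -0.    -0.062  0.   ] q [ 0.22  0.63  2.13  3.84  0.27 -2.  ] minq5 0.266 vmax 0.06 res 0.0000
```

View pics/w6.png

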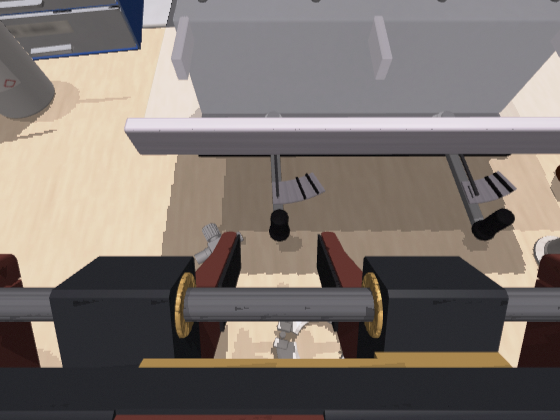

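The left grip is at px (279,225), centred between the fingers. The T adapter at (210,240) lies lower and clear. Descending and closing gently.

Request:
jog_arm:
  plan:
    - [[-0.027,0,0.283,0,-0.111,0],[-0.027,0,0.283,0,-0.111,0],[-0.027,0,0.283,0,-0.111,0],[-0.027,0,0.283,0,-0.111,0],[-0.027,0,0.283,0,-0.111,0],[-0.027,0,0.283,0,-0.111,0]]

```text
clock: 21.58
ee_pos: [0.5845, 0.094, 0.0668]
ee_rot: [0.948, -0.038, 0.316, 0.013]
ft_force: [0.3, -0.3, 0.1]
gripper_width: 0.0422
grip_force: 0.0
```

Request:
jog_arm:
  plan:
    - [[-0.007,0,0.19,0,-0.062,0],[-0.007,0,0.19,0,-0.062,0],[-0.007,0,0.19,0,-0.062,0],[-0.007,0,0.19,0,-0.062,0],[-0.007,0,0.19,0,-0.062,0],[-0.007,0,0.19,0,-0.062,0],[-0.007,0,0.19,0,-0.062,0]]

```text
clock: 22.17
ee_pos: [0.6066, 0.0925, 0.0343]
ee_rot: [0.953, -0.038, 0.3, 0.012]
ft_force: [-0.2, 0.6, 0.7]
gripper_width: 0.0424
grip_force: 0.0
```

Request:
jog_arm:
  plan:
    - [[0,0,0,0,0,0],[0,0,0,0,0,0],[0,0,0,0,0,0],[0,0,0,0,0,0],[0,0,0,0,0,0],[0,0,0,0,0,0]]
  fingers: 0.05
  force: 12

```text
clock: 22.67
ee_pos: [0.6061, 0.0925, 0.0349]
ee_rot: [0.953, -0.038, 0.301, 0.012]
ft_force: [-0.9, 0.0, -0.2]
gripper_width: 0.0149
grip_force: 11.7
```

```bash
python3 - <<'E'
from plan2 import *
o,p,M=st(); print(o['clock'],p,np.array(o['qpos']),o['gripper_width'],o['grip_force'],o['ft_force'])
g=p-.0187*M[:,2]; print(g)
sc=np.array([.7135,.0887])
g1=np.r_[arc(g[:2]+[.004,0],sc,.34)-[.004,0],g[2]]; print(g1)
run([(g1,-.08,35,12)])
E
```

```text
22.6667 [0.6061 0.0925 0.0349] [ 0.2173  0.631   2.1266  3.8386  0.2661 -2.0042] 0.014871352158764171 11.665649531059898 [-0.9423  0.0414 -0.1796]
[0.5954 0.0934 0.0502]
[0.6035 0.1311 0.0502]
12 row [ 0.011 -0.106  0.008  0.001 -0.    -0.   ] q [ 0.29  0.64  2.09  4.06  0.27 -2.16] minq5 0.266 vmax 0.07 res 0.0000
```

Request:
jog_arm:
  plan:
    - [[0.011,-0.106,0.008,0,0,0],[0.011,-0.106,0.008,0,0,0],[0.011,-0.106,0.008,0,0,0],[0.011,-0.106,0.008,0,0,0],[0.011,-0.106,0.008,0,0,0],[0.011,-0.106,0.008,0,0,0]]

```text
clock: 23.17
ee_pos: [0.6091, 0.1114, 0.0344]
ee_rot: [0.953, -0.039, 0.3, 0.013]
ft_force: [-4.8, -2.6, 4.3]
gripper_width: 0.0155
grip_force: 12.0
```

Request:
jog_arm:
  plan:
    - [[0.011,-0.106,0.008,0,0,0],[0.011,-0.106,0.008,0,0,0],[0.011,-0.106,0.008,0,0,0],[0.011,-0.106,0.008,0,0,0],[0.011,-0.106,0.008,0,0,0],[0.011,-0.106,0.008,0,0,0],[0,0,0,0,0,0]]

```text
clock: 23.75
ee_pos: [0.614, 0.13, 0.0346]
ee_rot: [0.953, -0.039, 0.301, 0.013]
ft_force: [-4.0, -4.7, 2.1]
gripper_width: 0.0153
grip_force: 12.4
```

```bash
python3 - <<'E'
from plan2 import *
o,p,M=st(); print(o['clock'],p,o['gripper_width'],o['grip_force'],o['ft_force'])
save('wrist','w7.png'); a=cv2.imread('pics/w7.png')[60:300,180:460]; cv2.imwrite('pics/c7.png',cv2.resize(a,None,fx=2.5,fy=2.5,interpolation=cv2.INTER_CUBIC))
for t in('grip_left','pointer_left'): lm(t,'wrist')
E
```

```text
23.75 [0.614  0.13   0.0346] 0.015318138413825056 12.443488159915432 [-4.0226 -4.6796  2.0759]
wrist grip_left 0.84 [0.6057 0.1329 0.0483]
wrist pointer_left 0.59 [0.6275 0.0943 0.0334]
```

View pics/c7.png

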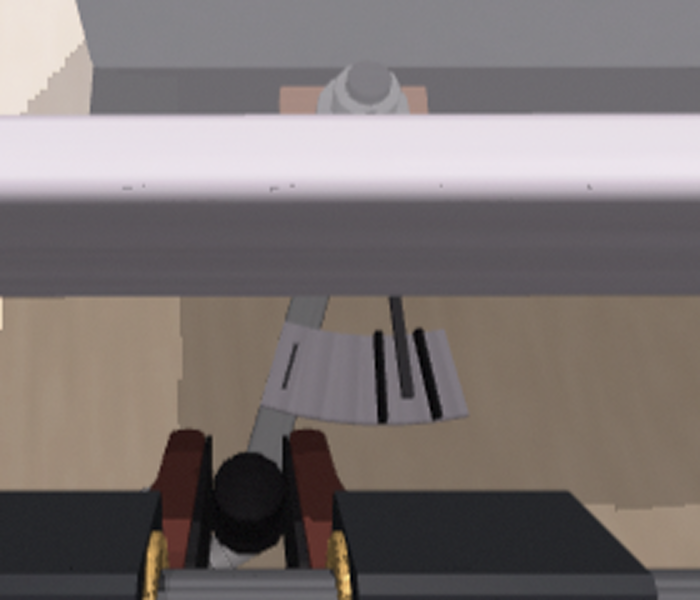

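The pointer stands midway between the two black marks (crop px 382 and 430, pointer at 405). Holding for two seconds, then returning.

Request:
jog_arm:
  plan:
    - [[0,0,0,0,0,0],[0,0,0,0,0,0],[0,0,0,0,0,0],[0,0,0,0,0,0],[0,0,0,0,0,0],[0,0,0,0,0,0],[0,0,0,0,0,0],[0,0,0,0,0,0]]

```text
clock: 24.57
ee_pos: [0.6138, 0.1295, 0.0345]
ee_rot: [0.953, -0.039, 0.301, 0.013]
ft_force: [-4.0, -5.2, 3.3]
gripper_width: 0.0154
grip_force: 12.4
```

Request:
jog_arm:
  plan:
    - [[0,0,0,0,0,0],[0,0,0,0,0,0],[0,0,0,0,0,0],[0,0,0,0,0,0],[0,0,0,0,0,0],[0,0,0,0,0,0],[0,0,0,0,0,0],[0,0,0,0,0,0]]

```text
clock: 25.23
ee_pos: [0.6138, 0.1295, 0.0345]
ee_rot: [0.953, -0.039, 0.301, 0.013]
ft_force: [-3.5, -3.9, 3.1]
gripper_width: 0.0155
grip_force: 12.4
```

Request:
jog_arm:
  plan:
    - [[0,0,0,0,0,0],[0,0,0,0,0,0],[0,0,0,0,0,0],[0,0,0,0,0,0],[0,0,0,0,0,0],[0,0,0,0,0,0],[0,0,0,0,0,0],[0,0,0,0,0,0]]

```text
clock: 25.9
ee_pos: [0.6138, 0.1295, 0.0345]
ee_rot: [0.953, -0.039, 0.301, 0.013]
ft_force: [-2.5, -4.6, 3.4]
gripper_width: 0.015
grip_force: 12.4
```

Request:
jog_arm:
  plan:
    - [[-0.011,0.106,-0.008,0,0,0],[-0.011,0.106,-0.008,0,0,0],[-0.011,0.106,-0.008,0,0,0],[-0.011,0.106,-0.008,0,0,0],[-0.011,0.106,-0.008,0,0,0],[-0.011,0.106,-0.008,0,0,0]]

```text
clock: 26.4
ee_pos: [0.6092, 0.1115, 0.0343]
ee_rot: [0.953, -0.038, 0.3, 0.012]
ft_force: [-5.2, 0.5, 3.9]
gripper_width: 0.0149
grip_force: 12.5
```

Request:
jog_arm:
  plan:
    - [[-0.011,0.106,-0.008,0,0,0],[-0.011,0.106,-0.008,0,0,0],[-0.011,0.106,-0.008,0,0,0],[-0.011,0.106,-0.008,0,0,0],[-0.011,0.106,-0.008,0,0,0],[-0.011,0.106,-0.008,0,0,0],[0,0,0,0,0,0],[0,0,0,0,0,0]]

```text
clock: 27.07
ee_pos: [0.6066, 0.0921, 0.0348]
ee_rot: [0.953, -0.039, 0.301, 0.012]
ft_force: [0.2, 0.0, 0.2]
gripper_width: 0.0153
grip_force: 11.7
```

Request:
jog_arm:
  plan:
    - [[0,0,0,0,0,0],[0,0,0,0,0,0],[0,0,0,0,0,0],[0,0,0,0,0,0],[0,0,0,0,0,0],[0,0,0,0,0,0]]
  fingers: 0.48

```text
clock: 27.57
ee_pos: [0.6063, 0.0925, 0.0347]
ee_rot: [0.953, -0.038, 0.301, 0.012]
ft_force: [-0.3, -0.1, -0.4]
gripper_width: 0.0421
grip_force: 0.0
```

Request:
jog_arm:
  plan:
    - [[0,0,-0.2,0,0.05,0],[0,0,-0.4,0,0.05,0],[0,0,-0.4,0,0.05,0],[0,0,-0.4,0,0.05,0],[0,0,-0.4,0,0.05,0],[0,0,-0.4,0,0.05,0],[0,0,-0.4,0,0.05,0]]

```text
clock: 28.15
ee_pos: [0.5602, 0.0961, 0.0987]
ee_rot: [0.949, -0.038, 0.314, 0.013]
ft_force: [-0.2, -0.6, -0.0]
gripper_width: 0.0421
grip_force: 0.0
```

```bash
python3 - <<'E'
from plan2 import *
o,p,M=st(); print(o['clock'],p,np.array(o['qpos']),o['gripper_width'],o['ft_force'])
save('wrist','w8.png')
for t in('grip_left','grip_right','pointer_left','guard_edge'): lm(t,'wrist')
grip=np.array([.5865,-.0808]); sc=np.array([.7005,-.0807]); psi=-.08
for dg in (33,35):
  print(dg)
  Q=ori(psi,np.radians(dg))[1]; g0=np.r_[grip+[-.004,0],.05]; g1=np.r_[arc(grip,sc,.34)-[.004,0],.05]; H=g0-.09*Q[:,2]; print(g0,g1)
  run([(H+[-.01,.03,.02],psi,dg+2,16),(H,psi,dg+2,6),(g0-.04*Q[:,2],psi,dg+1,6),(g0,psi,dg,7),(g1,psi,dg,12)])
E
```

```text
28.15 [0.5602 0.0961 0.0987] [ 0.2571  0.4593  2.2299  4.0472  0.2547 -2.1859] 0.0420908013430175 [-0.2491 -0.5702 -0.0003]
wrist grip_left 0.8 [0.5981 0.0924 0.05  ]
wrist grip_right 0.73 [ 0.584  -0.0827  0.0446]
wrist pointer_left 0.71 [0.6296 0.093  0.0354]
wrist guard_edge 0.6 [0.6074 0.0144 0.1204]
33
[ 0.5825 -0.0808  0.05  ] [ 0.589  -0.0428  0.05  ]
16 row [ 0.014  0.303 -0.073  0.001 -0.022 -0.   ] q [-0.13  0.34  2.29  2.87  0.11 -1.34] minq5 0.110 vmax 0.58 res 0.0096
6 row [-0.007  0.162  0.13   0.    -0.    -0.   ] q [-0.2   0.4   2.27  2.65  0.15 -1.19] minq5 0.110 vmax 0.22 res 0.0025
6 row [-0.009  0.     0.278  0.    -0.036 -0.   ] q [-0.19  0.52  2.21  2.8   0.19 -1.33] minq5 0.158 vmax 0.13 res 0.0000
7 row [-0.003 -0.     0.19   0.    -0.031 -0.   ] q [-0.19  0.61  2.15  2.85  0.2  -1.38] minq5 0.193 vmax 0.07 res 0.0000
12 row [ 0.008 -0.107  0.005 -0.    -0.    -0.   ] q [-0.1   0.61  2.15  3.09  0.2  -1.54] minq5 0.196 vmax 0.08 res 0.0000
35
[ 0.5825 -0.0808  0.05  ] [ 0.589  -0.0428  0.05  ]
16 row [ 0.01   0.303 -0.073  0.001  0.005 -0.   ] q [-0.13  0.35  2.31  2.97  0.17 -1.44] minq5 0.166 vmax 0.37 res 0.0000
6 row [-0.012  0.162  0.13  -0.    -0.    -0.   ] q [-0.21  0.41  2.29  2.78  0.22 -1.32] minq5 0.175 vmax 0.15 res 0.0000
6 row [-0.009  0.     0.278  0.    -0.036 -0.   ] q [-0.2   0.53  2.23  2.87  0.25 -1.4 ] minq5 0.225 vmax 0.10 res 0.0000
7 row [-0.003  0.     0.19   0.    -0.031 -0.   ] q [-0.19  0.62  2.17  2.9   0.26 -1.43] minq5 0.256 vmax 0.06 res 0.0000
12 row [ 0.008 -0.107  0.005  0.     0.    -0.   ] q [-0.1   0.62  2.17  3.1   0.26 -1.55] minq5 0.257 vmax 0.06 res 0.0000
```

The left lever is back at rest and its pointer has not moved. Going to the right lever.

Request:
jog_arm:
  plan:
    - [[0.01,0.303,-0.073,0,0.005,0],[0.01,0.303,-0.073,0,0.005,0],[0.01,0.303,-0.073,0,0.005,0],[0.01,0.303,-0.073,0,0.005,0],[0.01,0.303,-0.073,0,0.005,0],[0.01,0.303,-0.073,0,0.005,0],[0.01,0.303,-0.073,0,0.005,0],[0.01,0.303,-0.073,0,0.005,0]]

```text
clock: 29.07
ee_pos: [0.5466, 0.0238, 0.1129]
ee_rot: [0.948, -0.038, 0.315, 0.013]
ft_force: [-0.6, -0.3, -0.6]
gripper_width: 0.042
grip_force: 0.0
```

Request:
jog_arm:
  plan:
    - [[0.01,0.303,-0.073,0,0.005,0],[0.01,0.303,-0.073,0,0.005,0],[0.01,0.303,-0.073,0,0.005,0],[0.01,0.303,-0.073,0,0.005,0],[0.01,0.303,-0.073,0,0.005,0],[0.01,0.303,-0.073,0,0.005,0],[0.01,0.303,-0.073,0,0.005,0],[0.01,0.303,-0.073,0,0.005,0]]

```text
clock: 29.73
ee_pos: [0.5321, -0.048, 0.1284]
ee_rot: [0.948, -0.038, 0.316, 0.013]
ft_force: [-0.6, 0.2, 0.2]
gripper_width: 0.0422
grip_force: 0.0
```

Request:
jog_arm:
  plan:
    - [[-0.012,0.162,0.13,0,0,0],[-0.012,0.162,0.13,0,0,0],[-0.012,0.162,0.13,0,0,0],[-0.012,0.162,0.13,0,0,0],[-0.012,0.162,0.13,0,0,0],[-0.012,0.162,0.13,0,0,0],[0,0,0,0,0,0]]

```text
clock: 30.32
ee_pos: [0.5422, -0.0783, 0.1081]
ee_rot: [0.948, -0.039, 0.316, 0.013]
ft_force: [-0.5, 0.2, -0.3]
gripper_width: 0.0422
grip_force: 0.0
```

```bash
python3 - <<'E'
from plan2 import *
o,p,M=st(); print(o['clock'],p,np.array(o['qpos']),o['gripper_width'],o['ft_force'])
save('wrist','w9.png')
for t in('grip_right','pointer_right','guard_edge','dropper'): lm(t,'wrist')
grip=np.array([.5862,-.081]); psi=-.08; dg=35
Q=ori(psi,np.radians(dg))[1]; g0=np.r_[grip+[-.004,0],.05]
run([(g0-.04*Q[:,2],psi,dg+1,6),(g0,psi,dg,7)])
E
```

```text
30.3167 [ 0.5422 -0.0783  0.1081] [-0.2077  0.415   2.2893  2.7839  0.2167 -1.3221] 0.042218451715825896 [-0.5457  0.1988 -0.3106]
wrist grip_right 0.7 [ 0.5878 -0.0828  0.0462]
wrist pointer_right 0.78 [ 0.6169 -0.0772  0.0355]
wrist pointer_right 0.27 [ 0.5628 -0.1595  0.0008]
wrist guard_edge 0.62 [0.6072 0.01   0.1169]
wrist dropper 0.96 [ 0.6441 -0.2107  0.0015]
6 row [-0.01   0.002  0.279  0.002 -0.036 -0.   ] q [-0.2   0.53  2.23  2.87  0.25 -1.4 ] minq5 0.224 vmax 0.11 res 0.0000
7 row [-0.003 -0.     0.19   0.    -0.031 -0.   ] q [-0.19  0.62  2.17  2.9   0.27 -1.43] minq5 0.257 vmax 0.06 res 0.0000
```

View pics/w9.png

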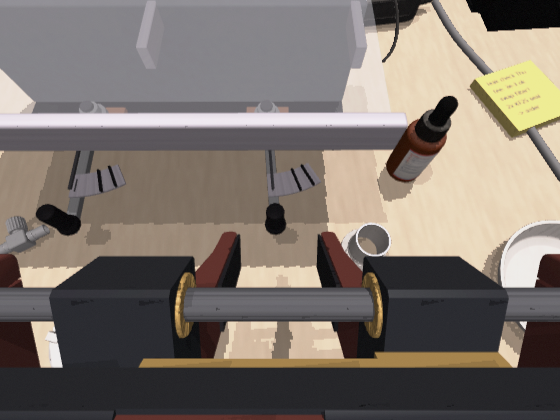

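The right grip is at px (276,218), between the fingers, and the tube at (372,240) is clear. Descending and closing.

Request:
jog_arm:
  plan:
    - [[-0.01,0,0.279,0,-0.036,0],[-0.01,0,0.279,0,-0.036,0],[-0.01,0,0.279,0,-0.036,0],[-0.01,0,0.279,0,-0.036,0],[-0.01,0,0.279,0,-0.036,0],[-0.01,0,0.279,0,-0.036,0]]

```text
clock: 31.07
ee_pos: [0.5709, -0.0798, 0.0666]
ee_rot: [0.95, -0.038, 0.308, 0.013]
ft_force: [0.7, -0.3, 0.1]
gripper_width: 0.0422
grip_force: 0.0
```

Request:
jog_arm:
  plan:
    - [[0,0,0.19,0,-0.031,0],[0,0,0.19,0,-0.031,0],[0,0,0.19,0,-0.031,0],[0,0,0.19,0,-0.031,0],[0,0,0.19,0,-0.031,0],[0,0,0.19,0,-0.031,0],[0,0,0.19,0,-0.031,0]]

```text
clock: 31.65
ee_pos: [0.5938, -0.0818, 0.0348]
ee_rot: [0.953, -0.038, 0.3, 0.012]
ft_force: [0.4, -0.1, 0.4]
gripper_width: 0.0422
grip_force: 0.0
```

Request:
jog_arm:
  plan:
    - [[0,0,0,0,0,0],[0,0,0,0,0,0],[0,0,0,0,0,0],[0,0,0,0,0,0],[0,0,0,0,0,0],[0,0,0,0,0,0]]
  fingers: 0.05
  force: 12

```text
clock: 32.15
ee_pos: [0.5934, -0.0817, 0.0354]
ee_rot: [0.953, -0.038, 0.3, 0.012]
ft_force: [-0.8, -0.6, -0.3]
gripper_width: 0.0148
grip_force: 11.9
```

```bash
python3 - <<'E'
from plan2 import *
o,p,M=st(); print(o['clock'],p,o['gripper_width'],o['grip_force'],o['ft_force'])
g=p-.0187*M[:,2]; print(g)
sc=np.array([.7005,-.0807])
g1=np.r_[arc(g[:2]+[.004,0],sc,.34)-[.004,0],g[2]]; print(g1)
run([(g1,-.08,35,12)])
E
```

```text
32.15 [ 0.5934 -0.0817  0.0354] 0.014842761945404768 11.866211186279543 [-0.7531 -0.568  -0.3055]
[ 0.5827 -0.0808  0.0507]
[ 0.5892 -0.0429  0.0507]
12 row [ 0.008 -0.107  0.005  0.001 -0.    -0.   ] q [-0.1   0.62  2.17  3.1   0.26 -1.55] minq5 0.255 vmax 0.06 res 0.0000
```

Request:
jog_arm:
  plan:
    - [[0.008,-0.107,0.005,0,0,0],[0.008,-0.107,0.005,0,0,0],[0.008,-0.107,0.005,0,0,0],[0.008,-0.107,0.005,0,0,0],[0.008,-0.107,0.005,0,0,0],[0.008,-0.107,0.005,0,0,0]]

```text
clock: 32.65
ee_pos: [0.596, -0.0622, 0.035]
ee_rot: [0.953, -0.038, 0.3, 0.012]
ft_force: [-3.6, -1.6, 1.6]
gripper_width: 0.0149
grip_force: 12.2
```

Request:
jog_arm:
  plan:
    - [[0.008,-0.107,0.005,0,0,0],[0.008,-0.107,0.005,0,0,0],[0.008,-0.107,0.005,0,0,0],[0.008,-0.107,0.005,0,0,0],[0.008,-0.107,0.005,0,0,0],[0.008,-0.107,0.005,0,0,0],[0,0,0,0,0,0]]

```text
clock: 33.23
ee_pos: [0.6004, -0.0433, 0.0353]
ee_rot: [0.953, -0.039, 0.301, 0.012]
ft_force: [-2.8, -5.1, -1.3]
gripper_width: 0.0151
grip_force: 12.3
```

```bash
python3 - <<'E'
from plan2 import *
o,p,M=st(); print(o['clock'],p,o['gripper_width'],o['grip_force'],o['ft_force'])
save('wrist','w10.png'); a=cv2.imread('pics/w10.png')[60:300,180:460]; cv2.imwrite('pics/c10.png',cv2.resize(a,None,fx=2.5,fy=2.5,interpolation=cv2.INTER_CUBIC))
for t in('grip_right','pointer_right'): lm(t,'wrist')
E
```

```text
33.2333 [ 0.6004 -0.0433  0.0353] 0.015070091180074775 12.269569803611375 [-2.7834 -5.0835 -1.3231]
wrist grip_right 0.98 [ 0.5912 -0.0484  0.0467]
wrist pointer_right 0.72 [ 0.6181 -0.0814  0.0356]
```

View pics/c10.png

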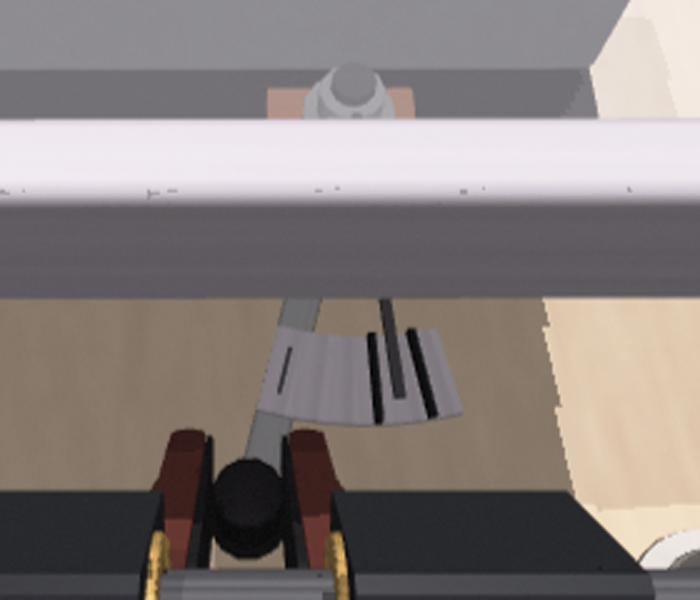

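The right pointer also stands between the marks (crop px 376 and 422, pointer at 397). Holding, returning, releasing and backing off.

Request:
jog_arm:
  plan:
    - [[0,0,0,0,0,0],[0,0,0,0,0,0],[0,0,0,0,0,0],[0,0,0,0,0,0],[0,0,0,0,0,0],[0,0,0,0,0,0],[0,0,0,0,0,0],[0,0,0,0,0,0]]

```text
clock: 34.05
ee_pos: [0.6002, -0.0438, 0.0353]
ee_rot: [0.953, -0.039, 0.301, 0.012]
ft_force: [-2.9, -4.7, -1.2]
gripper_width: 0.0146
grip_force: 12.2
```

Request:
jog_arm:
  plan:
    - [[0,0,0,0,0,0],[0,0,0,0,0,0],[0,0,0,0,0,0],[0,0,0,0,0,0],[0,0,0,0,0,0],[0,0,0,0,0,0],[0,0,0,0,0,0],[0,0,0,0,0,0]]

```text
clock: 34.72
ee_pos: [0.6002, -0.0438, 0.0353]
ee_rot: [0.953, -0.039, 0.301, 0.012]
ft_force: [-2.4, -4.3, -1.1]
gripper_width: 0.0152
grip_force: 12.2
```

Request:
jog_arm:
  plan:
    - [[0,0,0,0,0,0],[0,0,0,0,0,0],[0,0,0,0,0,0],[0,0,0,0,0,0],[0,0,0,0,0,0],[0,0,0,0,0,0],[0,0,0,0,0,0],[0,0,0,0,0,0]]

```text
clock: 35.38
ee_pos: [0.6002, -0.0438, 0.0353]
ee_rot: [0.953, -0.039, 0.301, 0.012]
ft_force: [-3.8, -4.6, -0.4]
gripper_width: 0.0149
grip_force: 12.2
```

Request:
jog_arm:
  plan:
    - [[-0.008,0.107,-0.005,0,0,0],[-0.008,0.107,-0.005,0,0,0],[-0.008,0.107,-0.005,0,0,0],[-0.008,0.107,-0.005,0,0,0],[-0.008,0.107,-0.005,0,0,0],[-0.008,0.107,-0.005,0,0,0]]

```text
clock: 35.88
ee_pos: [0.5963, -0.0626, 0.0351]
ee_rot: [0.953, -0.038, 0.3, 0.012]
ft_force: [-4.8, -0.5, 2.1]
gripper_width: 0.0148
grip_force: 12.2
```

Request:
jog_arm:
  plan:
    - [[-0.008,0.107,-0.005,0,0,0],[-0.008,0.107,-0.005,0,0,0],[-0.008,0.107,-0.005,0,0,0],[-0.008,0.107,-0.005,0,0,0],[-0.008,0.107,-0.005,0,0,0],[-0.008,0.107,-0.005,0,0,0],[0,0,0,0,0,0],[0,0,0,0,0,0]]

```text
clock: 36.55
ee_pos: [0.5959, -0.0822, 0.0363]
ee_rot: [0.952, -0.038, 0.303, 0.013]
ft_force: [6.9, 1.0, 0.4]
gripper_width: 0.0139
grip_force: 12.7
```

Request:
jog_arm:
  plan:
    - [[0,0,0,0,0,0],[0,0,0,0,0,0],[0,0,0,0,0,0],[0,0,0,0,0,0],[0,0,0,0,0,0],[0,0,0,0,0,0]]
  fingers: 0.48

```text
clock: 37.05
ee_pos: [0.5931, -0.0817, 0.035]
ee_rot: [0.953, -0.038, 0.3, 0.012]
ft_force: [-0.8, 0.2, -0.5]
gripper_width: 0.0421
grip_force: 0.0
```

Request:
jog_arm:
  plan:
    - [[0,0,-0.2,0,0.04,0],[0,0,-0.4,0,0.04,0],[0,0,-0.4,0,0.04,0],[0,0,-0.4,0,0.04,0],[0,0,-0.4,0,0.04,0],[0,0,-0.4,0,0.04,0],[0,0,-0.4,0,0.04,0],[0,0,0,0,0,0]]

```text
clock: 37.72
ee_pos: [0.5471, -0.0779, 0.0999]
ee_rot: [0.949, -0.038, 0.311, 0.013]
ft_force: [0.1, -0.1, -0.1]
gripper_width: 0.042
grip_force: 0.0
```

```bash
python3 - <<'E'
from plan2 import *
o,p,M=st(); print(o['clock'],p,o['gripper_width'],o['ft_force'],np.abs(o['dq']).max())
save('wrist','w11.png'); save('side','s11.png')
for t in('grip_right','grip_left','pointer_right','pointer_left'): lm(t,'wrist')
for t in('dropper','parts_tray','bnc_tee_1','kf_clamp_2','kf_stub_1'): lm(t,'side')
E
```

```text
37.7167 [ 0.5471 -0.0779  0.0999] 0.04197905656787745 [ 0.1414 -0.0654 -0.1403] 0.04081806355586712
wrist grip_right 0.57 [ 0.5886 -0.0847  0.0459]
wrist grip_right 0.41 [0.6237 0.0936 0.0339]
wrist grip_left 0.72 [0.5987 0.0944 0.0467]
wrist grip_left 0.17 [ 0.586  -0.0808  0.0456]
wrist pointer_right 0.96 [ 0.6179 -0.0763  0.036 ]
wrist pointer_left 0.83 [0.6274 0.094  0.0361]
side dropper 0.94 [ 0.465  -0.1394  0.0018]
side dropper 0.85 [ 0.5176 -0.3179  0.0047]
side dropper 0.67 [ 0.6439 -0.2066  0.002 ]
side dropper 0.55 [0.6016 0.0959 0.043 ]
side parts_tray 0.9 [ 0.5201 -0.3121 -0.002 ]
side bnc_tee_1 0.67 [0.6051 0.1501 0.0017]
side bnc_tee_1 0.63 [ 0.5187 -0.3122 -0.0018]
side kf_clamp_2 0.61 [0.5096 0.0634 0.001 ]
side kf_stub_1 0.47 [ 0.5603 -0.156  -0.0028]
```

All the parts are where they should be. Moving a little farther clear, then handing in.

Request:
jog_arm:
  plan:
    - [[0,0,-0.4,0,0,0],[0,0,-0.4,0,0,0],[0,0,0,0,0,0],[0,0,0,0,0,0],[0,0,0,0,0,0],[0,0,0,0,0,0],[0,0,0,0,0,0],[0,0,0,0,0,0]]

```text
clock: 38.93
ee_pos: [0.5342, -0.0768, 0.1176]
ee_rot: [0.95, -0.038, 0.311, 0.013]
ft_force: [-0.2, -0.4, 0.4]
gripper_width: 0.0421
grip_force: 0.0
```

```bash
python3 -c "
from workcell import ctrl
print(ctrl.job_done())"
```

```text
the job is handed in; nothing more can be done
None
```

I handed the job in at about 39 s, with no verdict returned: the bottle stands upright in the tray, both levers were held between their marks for over two seconds and went back to rest, and the last images show no movement of the pointers or the small parts.

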